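# Register three wooden boxes under a raised printing screen and lower the screen

## Task

Three small wooden boxes stand loosely under the raised printing screen. Line them up for printing: back against the rail with their short ends and along to the side stop at its left end, in one straight, closed row. Then bring the screen down until its frame rests on the two timber rest blocks; keep off the mesh, and leave the cutter on the board where it lies.

Things in the scene. Friction and masses are not known exactly. Their poses are not given: they have to be found in the camera images.
- print_base: printing base, fixed: plywood board 270 (x) x 330 (y) x 18 mm. Origin: centre of its underside, on the table; x points away from the robot to the hinge side, y to the left, z up. On its top, 18 mm above the origin, stand the boxes, a low aluminium rail, a side stop and, at the front corners (x -94, y +-142 mm), two timber rest blocks 75 (x) x 42 (y) x 30 mm high
- place_left (a point): point on the board where the underside centre of the left box of the finished row comes (base frame: x +25, y +62, z 18 mm), against rail and stop; axes as the base. The rail runs along y, front face at x = +60 mm, y from -116 to +104 mm; the side stop along x, inner face at y = +85 mm, x from -32 to +68 mm; both 20 mm high above the board, 14 mm thick
- place_middle (a point): the same for the middle box, 46 mm to the right of place_left (base frame: x +25, y +16, z 18 mm)
- place_right (a point): the same for the right box, 92 mm to the right of place_left (base frame: x +25, y -30, z 18 mm)
- box_a: small plain wooden box, solid, its sliding lid fixed, 70 x 46 x 28 mm, about 80 g, with a dark round thumb notch in the top near its front end. Origin: centre of its underside; x along the 70 mm length, away from the notch; z up. It stands on the printing base under the raised screen, notch end to the robot, somewhat turned and off the rail. The three are alike and may stand in any order
- box_b: small plain wooden box, solid, its sliding lid fixed, 70 x 46 x 28 mm, about 80 g, with a dark round thumb notch in the top near its front end. Origin: centre of its underside; x along the 70 mm length, away from the notch; z up. It stands on the printing base under the raised screen, notch end to the robot, somewhat turned and off the rail. The three are alike and may stand in any order
- box_c: small plain wooden box, solid, its sliding lid fixed, 70 x 46 x 28 mm, about 80 g, with a dark round thumb notch in the top near its front end. Origin: centre of its underside; x along the 70 mm length, away from the notch; z up. It stands on the printing base under the raised screen, notch end to the robot, somewhat turned and off the rail. The three are alike and may stand in any order
- screen (a joint): opening angle of the screen, rad: 0 = down, level on the rest blocks; starts raised at 0.88 to 1.0, leaning over the boxes, so that a gripper must lean back towards the robot by some 25 to 45 degrees to reach them. Stiff, damped hinge: it stays where it is left above about 0.7 rad and sinks slowly shut by itself below 0.4; 1 to 3 N down on the front bar moves it
- screen_hinge (a point): middle of the hinge axis, which runs along the base's y at the back (base frame: x +115, y 0, z 59 mm). See-through mesh, 174 x 254 mm, fills the frame flush with its lower face, 2 mm above the boxes when down; do not press on it with the robot from either side
- screen_front (a point): middle of the outer upper edge of the front bar of the screen's aluminium frame (310 mm wide, 230 mm back to front, bars 28 mm wide, 22 mm thick); 240 mm from the hinge axis along the frame and 11 mm to its upper side. Its x axis points along the frame towards the hinge, its z axis out of the upper side
- box_cutter: box cutter, 157 x 22 x 22 mm, lying across the front of the printing base between the two rest blocks; the lowered frame passes over it with 8 mm to spare. Origin: centre of its underside. A bystander, loose: leave it where it is

How it is judged:
On the way:
1. the three boxes stand in a closed row against rail and stop, under the raised screen (distance between any of box_a, box_b, box_c and place_left below 0.006 m and distance between any of box_a, box_b, box_c and place_middle below 0.006 m and distance between any of box_a, box_b, box_c and place_right below 0.006 m and angle between the x axis of each of box_a, box_b, box_c and the x axis of print_base, either way round below 0.06 rad and angle between each of box_a, box_b, box_c's own z axis and vertical below 0.1 rad and value of joint screen above 0.3 rad), for 0.2 s.
At the end, for the whole second after the job is handed in: One box at each of the three places of the row (left against rail and stop, then closed up to the right), its underside centre within 6 mm of the place, its length within 0.06 rad of the base's x, upright and at rest; the screen down on its rest blocks (within 0.04 rad) and still (distance between any of box_a, box_b, box_c and place_left below 0.006 m and distance between any of box_a, box_b, box_c and place_middle below 0.006 m and distance between any of box_a, box_b, box_c and place_right below 0.006 m and angle between the x axis of each of box_a, box_b, box_c and the x axis of print_base, either way round below 0.06 rad and angle between each of box_a, box_b, box_c's own z axis and vertical below 0.1 rad and value of joint screen below 0.04 rad and velocity of joint screen between -0.05 and 0.05 rad/s and linear speed of each of box_a, box_b, box_c below 0.02 m/s); the robot touches nothing.
It fails at once if the robot presses on the mesh of the screen (over 5 N) (contact force between any of the fingers, the arm and screen_c10 above 5 N).
It fails at once if the box cutter is disturbed: moved more than 30 mm (distance of box_cutter from where it was at the start of the episode above 0.03 m).
It also fails if it takes over 72 s, if anything falls off the work surface, if the arm or the gripper's body presses on something with over 40 N, if the wrist force passes 120 N, or if a joint passes its speed limit or range.

## Robot

A 6-joint arm with a two-finger parallel gripper is mounted at the origin on the work surface; the furniture and walls round the work are solid. World frame = base frame: x ahead of the robot, y to its left, z up, the work surface at z = 0. Lengths are in m, angles in rad, forces in N, time in s.
With the tool pointing down it reaches from about 0.35 to 0.775 m from the base axis. Payload 5.5 kg.
Tool frame: the origin (TCP) lies between the finger pads; the fingertips stand 19 mm ahead of it and the grasp point (between the pads) is the TCP (env.tcp_to_tips is the distance from the TCP to the fingertips, in m); z points along the fingers, y is the direction in which the jaws open and shut (so a half turn about z gives the same grasp; the last joint's range is limited). The gripper opens to 85 mm and grips with 20 to 120 N. Pads are 22 mm wide; open, the fingers measure 114 mm over their backs; the gripper's body (76 mm by 85 mm) begins 54 mm behind the grasp point. The pads swing forward as they close: fully open they stand 13 mm farther back than shut.
Start: joints at [1.131, 0.313, 0.046, 1.304, 0, 1.431], TCP at [0.17, 0.549, 0.25] pointing down, gripper open.
Joint ranges: [-2.76, 2.76], [-0.86, 1.69], [-1.03, 1.26], [-2.2, 2.34], [-1.47, 1.5], [-3.14, 3.14]. Speed limits (rad/s): [2.57, 2.57, 3.14, 3.14, 3.14, 3.14].

## Interface

Orientations are given as a unit quaternion [w, x, y, z].
In Python, from workcell import env, eyes, job gives the robot as it stands. The module is installed in compiled form; this text tells all that it offers.
- The arm moves only by the tool move_arm, never from a script. Its argument "commands" is a list of rows, each a list of 3 entries, a list of its own where there are three numbers: the shift along the world's x, y, z as a fraction of full scale, then the turn, a rotation vector about the world's x, y, z as a fraction of full scale, then the gripper command: -1 is shut, 1 is fully open, values between are in proportion. In form: [[[x, y, z], [wx, wy, wz], gripper], ...]. A call has 1 to 5 rows; each row shifts and turns the commanded pose from where the row before left it; what a row does not reach is not made up. Full scale, the value 1, is 0.04 m for a shift and 8 degrees for a turn. A row lasts 1/10 s, in which the tool goes at most 50 mm and 8.59 degrees, less where a joint would pass 70% of its speed; a pose out of reach is approached as far as the arm can. A call with a number of a shift or a turn outside -1 to 1 is refused whole. A call with a gripper value outside its range is refused whole. The fingers move at their own pace and stop on an object; "newtons" is the grip in N (left out, the last holds). Time passes only in rows, so rows that do not move let the fingers close. It gives the time, the measured TCP pose, the force and the opening at its end, in the units of the state.
- env.get_state(): the state, without advancing time (a new reading comes with each control period).
- eyes.read_camera(name): name is "side" or "top" or "wrist"; returns a dict with "frame" (480x640x3 uint8, red, green, blue), "mtx" (3x3 intrinsics, pixels), "k1" (the pictures are not rectified: a ray, as slopes to the right and down, at radius r is drawn at 1 + k1 r^2 times it, then the intrinsics apply), "camera_from_world" (4x4, takes a point from world to camera coordinates); the wrist camera has in their place "mount" (4x4, takes a point from camera to tool coordinates, whose origin is the TCP and whose axes are the flange's). Camera axes: x right, y down, z forward; pixel columns grow to the right and rows downward; lengths in m; the calibration is good to about 2 mm. A picture is of the moment at which its call begins: read the wrist's pose just before it. There is no depth.
- job.hand_in(): hands the job in, once; it reports no verdict.
The state is a dict: "clock": time; "joint_pos": joint angles; "qvel": joint speeds; "tau": joint torques, N m; "tcp_pos": TCP position; "orientation": TCP orientation; "wrist_force": force on the tool from outside, world axes, zero at the start; "ft_torque": the same for the moment, N m; "finger_gap": finger opening in m.
Only numpy, scipy, OpenCV 4.12 (cv2) and the standard library are available. Lean on these libraries where they do the work, as an engineer would, in place of code of your own. Each camera call takes 0.05 s, during which the arm holds its last target.

## Working session

There is one attempt and no reset: what is moved stays moved. The work goes in short steps, Python scripts to look and compute and a tool call to move; the robot and the scene stay as the last step left them, time stands still between calls to the robot, and variables do not carry over. Pictures are saved under pics/ and viewed, and the job is handed in when it is done.

Besides the shell and the picture viewer there is one more tool, called after ">>>" by a JSON object that holds its "op" and its "data". move_arm: Moves the arm, as the interface text tells. Its arguments: {"type":"object","properties":{"commands":{"type":"array","items":{"type":"array"}},"newtons":{"type":"number"}},"required":["commands"]}

```bash
mkdir -p pics
cat > h.py <<'E'
import numpy as np, cv2
from workcell import env, eyes, job
def snap(cam,name):
    s=env.get_state(); d=eyes.read_camera(cam)
    cv2.imwrite(f'pics/{name}.png',d['frame'][:,:,::-1])
    np.savez(f'pics/{name}.npz',**{k:v for k,v in d.items()},tcp=s['tcp_pos'],q=s['orientation'])
    return d
E
python3 - <<'E'
from h import *
s=env.get_state(); print(s, env.tcp_to_tips)
for c in ['side','top','wrist']:
    d=snap(c,c+'0')
    print(c,{k:v for k,v in d.items() if k!='frame'})
E
```

```text
{'clock': 0.0, 'joint_pos': array([ 1.13142199e+00,  3.14002514e-01,  4.49838758e-02,  1.30359937e+00,
       -2.28778749e-05,  1.43121520e+00]), 'qvel': array([ 8.26649670e-04,  2.73110324e-03,  2.98293100e-05,  6.59474160e-04,
        6.40813729e-04, -1.05888558e-03]), 'tau': array([-1.93994325e-03, -4.80630970e+01,  2.98531777e+01,  1.94044621e-02,
       -5.36668922e-04, -1.22917591e-06]), 'tcp_pos': array([0.16961153, 0.54891797, 0.24940964]), 'orientation': array([-2.49037405e-04,  1.49335825e-01,  9.88786115e-01, -8.76206511e-04]), 'wrist_force': array([-0.33981852,  0.77165559, -0.08418236]), 'ft_torque': array([-0.01140192,  0.01694195,  0.00348975]), 'finger_gap': 0.08537019081756621} 0.019
side {'mtx': array([[614.6111903 ,   0.        , 317.71148196],
       [  0.        , 614.6111903 , 241.76062377],
       [  0.        ,   0.        ,   1.        ]]), 'k1': -0.12934714019822635, 'camera_from_world': array([[ 0.99980211, -0.01417187,  0.01396078, -0.46226088],
       [ 0.00450948, -0.52205781, -0.85289818,  0.23603437],
       [ 0.01937549,  0.85279236, -0.52189059,  0.6
[... 478 characters left out ...]
e-01,  5.61634316e-03, -9.12378336e-01,
         7.16996097e-01],
       [ 0.00000000e+00,  0.00000000e+00,  0.00000000e+00,
         1.00000000e+00]])}
wrist {'mtx': array([[360.31269558,   0.        , 322.2177756 ],
       [  0.        , 360.31269558, 241.79329628],
       [  0.        ,   0.        ,   1.        ]]), 'k1': 0.008764913155749758, 'mount': array([[-2.25693924e-04, -9.45975701e-01, -3.24237448e-01,
         8.25084806e-02],
       [ 9.99999963e-01, -2.62496470e-04,  6.97679022e-05,
        -7.45566633e-04],
       [-1.51109926e-04, -3.24237420e-01,  9.45975725e-01,
        -1.24035770e-01],
       [ 0.00000000e+00,  0.00000000e+00,  0.00000000e+00,
         1.00000000e+00]])}
```

View pics/side0.png

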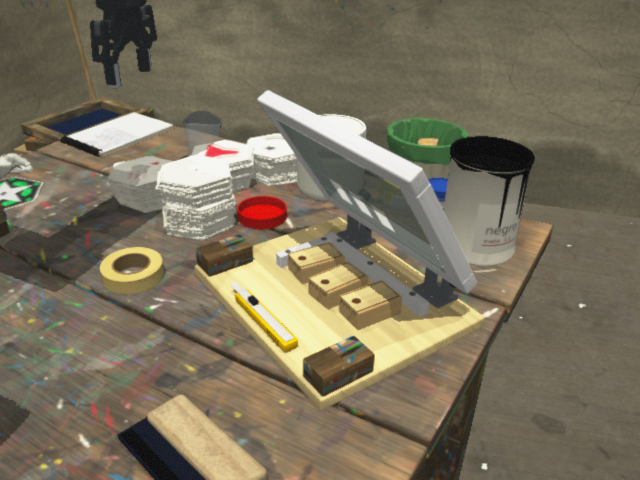

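View pics/top0.png

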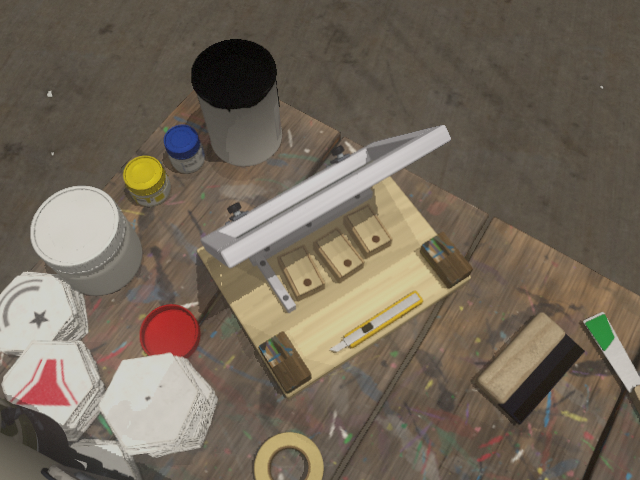

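View pics/wrist0.png

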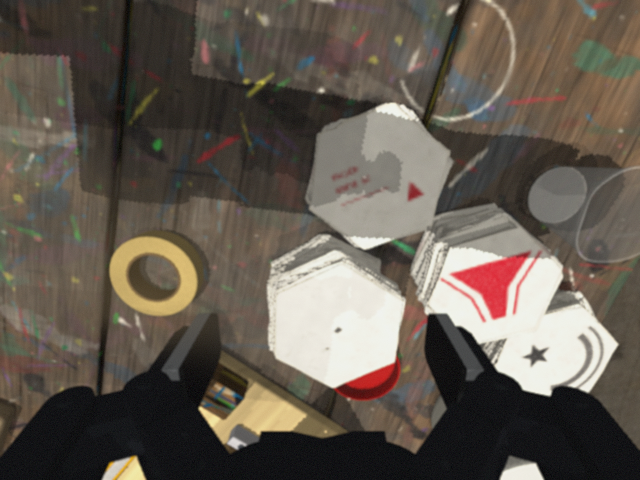

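Run:
```python
import cv2
a=cv2.imread('pics/top0.png')[140:410,190:480]; cv2.imwrite('pics/top0z.png',cv2.resize(a,None,fx=2.7,fy=2.2*1.0) if 0 else cv2.resize(a,None,fx=2.2,fy=2.2,interpolation=cv2.INTER_CUBIC))
a=cv2.imread('pics/side0.png')[200:415,185:505]; cv2.imwrite('pics/side0z.png',cv2.resize(a,None,fx=2.5,fy=2.5,interpolation=cv2.INTER_CUBIC))
```

```text
(no output)
```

View pics/top0z.png

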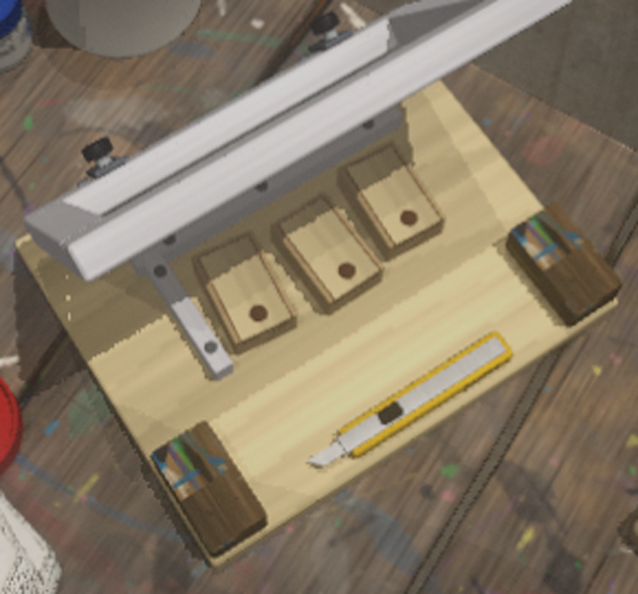

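View pics/side0z.png

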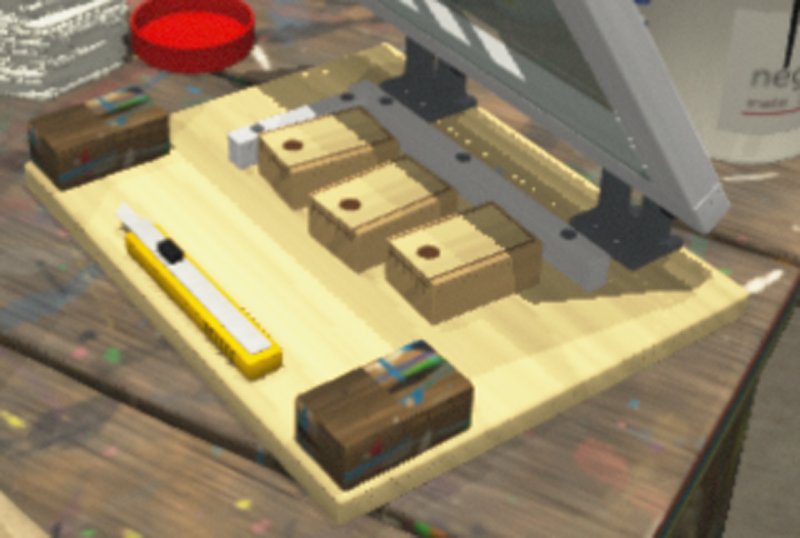

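Run:
```python
import cv2,numpy as np
def z(n,x,y,w,h,f,o):
    a=cv2.imread(f'pics/{n}.png')[y:y+h,x:x+w]; a=cv2.resize(a,None,fx=f,fy=f,interpolation=cv2.INTER_CUBIC)
    a=cv2.convertScaleAbs(a,alpha=1.3)
    for i in range(0,w,10):
        cv2.line(a,(i*f,0),(i*f,6 if (x+i)%50 else 15),(0,0,255),1)
        if (x+i)%20==0: cv2.putText(a,str(x+i),(i*f,25),0,.4,(0,0,255))
    for i in range(0,h,10):
        cv2.line(a,(0,i*f),(6,i*f),(0,0,255),1)
        if (y+i)%20==0: cv2.putText(a,str(y+i),(8,i*f+4),0,.4,(0,0,255))
    cv2.imwrite(f'pics/{o}.png',a)
z('top0',270,200,130,100,6,'tb'); z('side0',270,230,140,100,5,'sb')
```

```text
(no output)
```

View pics/tb.png

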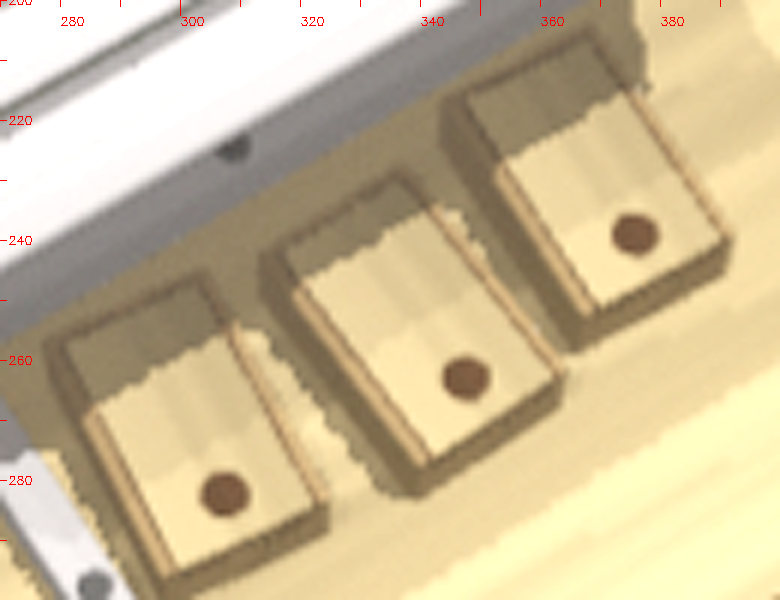

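View pics/sb.png

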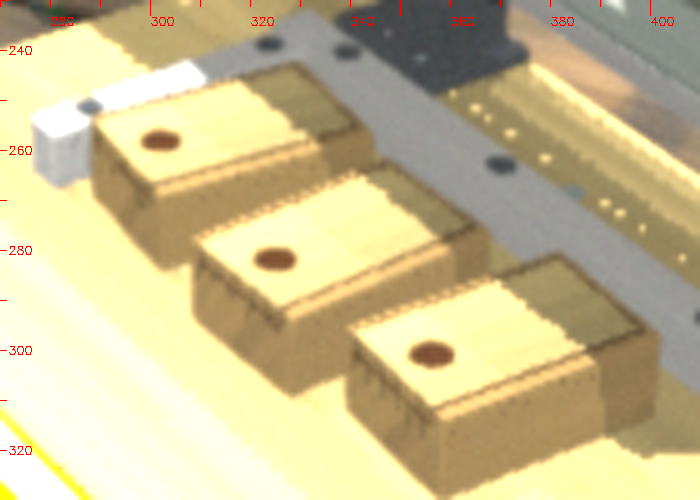

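```bash
cat > g.py <<'E'
import numpy as np, cv2
def cam(n):
    d=np.load(f'pics/{n}.npz'); 
    if 'mount' in d:
        from scipy.spatial.transform import Rotation as R
        q=d['q']; T=np.eye(4); T[:3,:3]=R.from_quat([q[1],q[2],q[3],q[0]]).as_matrix(); T[:3,3]=d['tcp']
        E=np.linalg.inv(T@d['mount'])
    else: E=d['camera_from_world']
    return d['mtx'],np.array([float(d['k1']),0,0,0,0]),E
def ray(c,uv):
    K,D,E=c; p=cv2.undistortPoints(np.array([[uv]],float),K,D)[0,0]
    R=E[:3,:3]; return -R.T@E[:3,3], R.T@np.array([p[0],p[1],1.])
def tri(cs,uvs):
    A=np.zeros((3,3));b=np.zeros(3);rs=[]
    for c,uv in zip(cs,uvs):
        o,d=ray(c,uv); d=d/np.linalg.norm(d); P=np.eye(3)-np.outer(d,d); A+=P;b+=P@o; rs.append((P,o))
    x=np.linalg.solve(A,b); return x, max(np.linalg.norm(P@(x-o)) for P,o in rs)
def plane(c,uv,z):
    o,d=ray(c,uv); return o+d*(z-o[2])/d[2]
def proj(c,X):
    K,D,E=c; return cv2.projectPoints(np.array([X],float),cv2.Rodrigues(E[:3,:3])[0],E[:3,3],K,D)[0][0,0]
E
cat > m.py <<'E'
from g import *
T=cam('top0');S=cam('side0')
t=lambda x,y:(270+x/6-.42,200+y/6-.42); s=lambda x,y:(270+x/5-.4,230+y/5-.4)
names='notch FL FR BR BL'.split()
tp={'L':[(225,495),(170,578),(328,500),(205,277),(65,345)],'M':[(466,379),(425,468),(566,373),(400,172),(283,250)],'R':[(635,235),(590,318),(733,235),(590,38),(463,95)]}
sp={'L':[(160,141),(92,120),(155,192),(372,130),(295,63)],'M':[(275,259),(195,240),(285,320),(487,228),(385,162)],'R':[(432,354),(350,325),(438,418),(660,328),(560,255)]}
for b in 'LMR':
    for n,a,c in zip(names,tp[b],sp[b]):
        X,e=tri([T,S],[t(*a),s(*c)]); print(b,n,X.round(4),'res',round(e*1e3,1),'planes',plane(T,t(*a),.046)[:2].round(4),plane(S,s(*c),.046)[:2].round(4))
tz=lambda x,y:(190+x/2.2,140+y/2.2); sz=lambda x,y:(185+x/2.5,200+y/2.5)
for n,a,c in [('FL',(212,562),(27,163)),('FR',(618,305),(335,503)),('BR',(440,82),(748,293)),('BL',(18,242),(390,43))]:
    X,e=tri([T,S],[tz(*a),sz(*c)]); print('board',n,X.round(4),round(e*1e3,1),plane(T,tz(*a),.018)[:2].round(4),plane(S,sz(*c),.018)[:2].round(4))
for c,n in((T,'T'),(S,'S')): print(n,ray(c,(320,240))[0])
E
python3 m.py
```

```text
L notch [0.4428 0.3364 0.0459] res 0.7 planes [0.442  0.3363] [0.4435 0.3369]
L FL [0.4225 0.3493 0.0445] res 1.3 planes [0.4206 0.3489] [0.4237 0.3479]
L FR [0.4419 0.3114 0.0453] res 0.5 planes [0.4411 0.3113] [0.4423 0.3108]
L BR [0.5026 0.3433 0.0448] res 2.1 planes [0.4998 0.3428] [0.5044 0.3432]
L BL [0.4819 0.377  0.047 ] res 1.4 planes [0.4809 0.3768] [0.4833 0.3799]
M notch [0.4742 0.278  0.046 ] res 0.8 planes [0.4733 0.2779] [0.475  0.2786]
M FL [0.4519 0.2882 0.0447] res 1.6 planes [0.4498 0.2879] [0.4534 0.2874]
M FR [0.4766 0.2532 0.044 ] res 0.5 planes [0.4753 0.2533] [0.4769 0.2508]
M BR [0.5322 0.2947 0.0443] res 1.7 planes [0.5295 0.2944] [0.5336 0.2936]
M BL [0.5069 0.3235 0.0478] res 0.2 planes [0.5075 0.3235] [0.5073 0.3264]
R notch [0.5138 0.2356 0.0459] res 0.8 planes [0.513  0.2355] [0.5146 0.2361]
R FL [0.4922 0.2475 0.0459] res 1.9 planes [0.4901 0.2471] [0.4939 0.2487]
R FR [0.5142 0.2108 0.0447] res 0.3 planes [0.5133 0.2109] [0.5143 0.2094]
R BR [0.5725 0.2462 0.0451] res 3.2 planes [0.5685 0.2459] [0.5754 0.2475]
R BL [0.5516 0.2786 0.0472] res 0.6 planes [0.5516 0.2785] [0.5524 0.2808]
board FL [0.2846 0.3622 0.0153] 0.7 [0.2834 0.3617] [0.286  0.3585]
board FR [0.4639 0.0887 0.0148] 1.0 [0.4616 0.0893] [0.4648 0.0861]
board BR [0.6584 0.2082 0.0269] 23.0 [0.6369 0.2067] [0.6878 0.2357]
board BL [0.5064 0.5082 0.0157] 2.7 [0.5026 0.5069] [0.5087 0.5067]
T [0.14046045 0.30866456 0.85076708]
S [ 0.4493575  -0.40038222  0.52419318]
```

```bash
cat > z.py <<'E'
import cv2,sys
def z(n,x,y,w,h,f,o,al=1.0):
    a=cv2.imread(f'pics/{n}.png')[y:y+h,x:x+w]; a=cv2.resize(a,None,fx=f,fy=f,interpolation=cv2.INTER_CUBIC)
    a=cv2.convertScaleAbs(a,alpha=al)
    for i in range(0,w,10):
        cv2.line(a,(i*f,0),(i*f,6),(0,0,255),1)
        if (x+i)%20==0: cv2.putText(a,str(x+i),(i*f,20),0,.4,(0,0,255))
    for i in range(0,h,10):
        cv2.line(a,(0,i*f),(6,i*f),(0,0,255),1)
        if (y+i)%20==0: cv2.putText(a,str(y+i),(8,i*f+4),0,.4,(0,0,255))
    cv2.imwrite(f'pics/{o}.png',a)
E
python3 - <<'E'
from z import z
import cv2,numpy as np
z('top0',220,230,130,170,4,'a1');z('top0',400,210,90,110,4,'a2')
z('side0',190,220,130,70,4,'b1');z('side0',290,320,100,90,4,'b2')
A=[cv2.imread(f'pics/{i}.png') for i in('a1','a2','b1','b2')]
C=np.zeros((600,800,3),np.uint8)
C2=C.copy()
C[:600,:520]=A[0][:600]; cv2.imwrite('pics/c1.png',C[:, :520])
C2[:440,:360]=A[1]; C2[:360,370:770]=A[3]; cv2.imwrite('pics/c2.png',C2[:440])
E
```

```text
(no output)
```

View pics/c1.png

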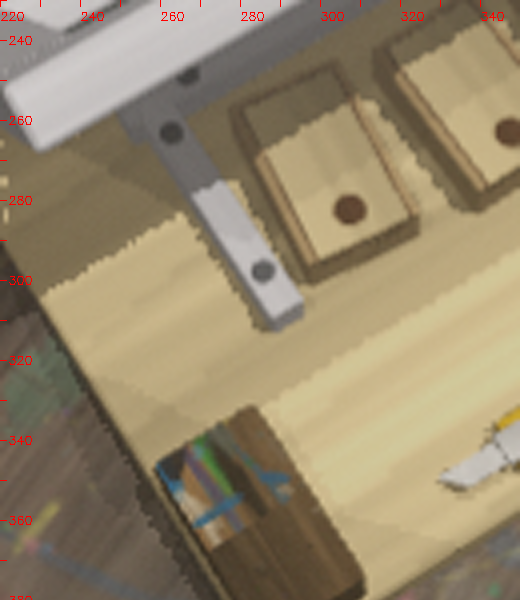

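View pics/c2.png

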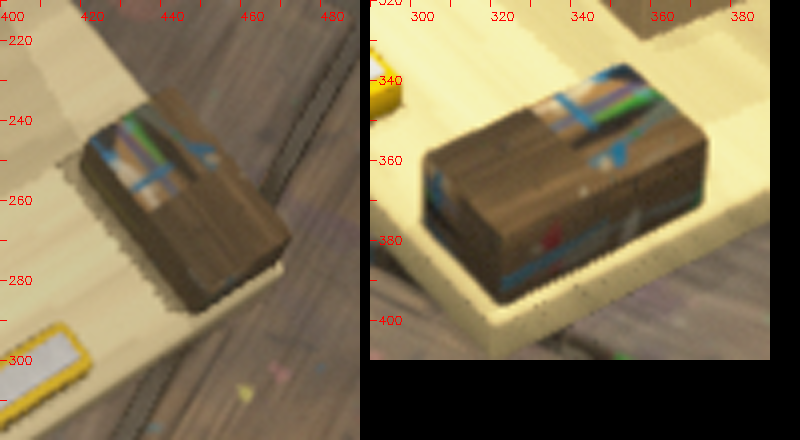

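View pics/b1.png

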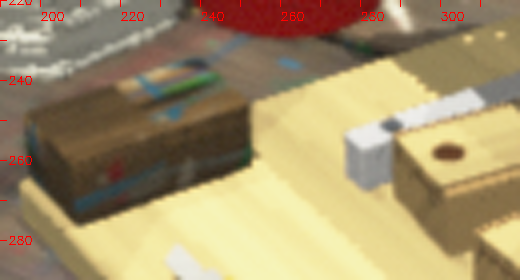

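```bash
cat > m2.py <<'E'
from g import *
T=cam('top0');S=cam('side0')
a1=lambda x,y:(220+x/4-.4,230+y/4-.4);a2=lambda x,y:(400+x/4-.4,210+y/4-.4)
b1=lambda x,y:(190+x/4-.4,220+y/4-.4);b2=lambda x,y:(290+(x-370)/4-.4,320+y/4-.4)
tz=lambda x,y:(190+x/2.2,140+y/2.2); sz=lambda x,y:(185+x/2.5,200+y/2.5)
P=[('RBif',(-131.5,-121,48),a2(193,288),b2(427,155)),('RBof',(-131.5,-163,48),a2(290,240),b2(502,232)),('RBob',(-56.5,-163,48),a2(170,92),b2(707,135)),('RBib',(-56.5,-121,48),a2(84,152),b2(625,65)),
('LBib',(-56.5,121,48),a1(257,408),b1(250,100)),('LBif',(-131.5,121,48),a1(365,583),b1(73,165)),
('STi',(-32,85,38),a1(300,297),b1(368,150)),('STo',(-32,99,38),a1(268,318),b1(347,135)),
('bFL',(-135,165,18),tz(212,562),sz(27,163)),('bFR',(-135,-165,18),tz(618,305),sz(335,500))]
W=[];B=[]
for n,b,a,c in P:
    X,e=tri([T,S],[a,c]); 
    m=(plane(T,a,b[2]/1e3)+plane(S,c,b[2]/1e3))/2
    print(n,X.round(4),round(e*1e3,1),m[:2].round(4)); W.append(m[:2]);B.append(np.array(b[:2])/1e3)
W=np.array(W);B=np.array(B)
wc,bc=W.mean(0),B.mean(0); w=W-wc;b=B-bc
th=np.arctan2((b[:,0]*w[:,1]-b[:,1]*w[:,0]).sum(),(b*w).sum())
R=np.array([[np.cos(th),-np.sin(th)],[np.sin(th),np.cos(th)]]); t=wc-R@bc
print('yaw',np.degrees(th),'t',t.round(4)); print(((W-t)@R-B).round(4)*1e3)
np.savez('base.npz',R=R,t=t,th=th)
exec(open('m.py').read().split("for b in")[0].split("import *")[1])
t_=globals()['t']
T=cam('top0');base=np.load('base.npz')
for bx in 'LMR':
    q=[]
    for n,a,c in zip(names,tp[bx],sp[bx]):
        m=(plane(T,t_(*a),.046)+plane(S,s(*c),.046))/2; q.append((m[:2]-base['t'])@base['R']*1e3)
    q=np.array(q); d1=q[4]-q[1];d2=q[3]-q[2]
    print(bx,q.round(1).tolist(),'ctr',q[1:].mean(0).round(1),'yaw',np.degrees([np.arctan2(d[1],d[0]) for d in (d1,d2)]).round(1))
E
python3 m2.py
```

```text
RBif [0.4475 0.1302 0.042 ] 0.2 [0.4463 0.1276]
RBof [0.4669 0.0939 0.0458] 1.6 [0.4663 0.0934]
RBob [0.5271 0.1342 0.0451] 1.7 [0.526  0.1333]
RBib [0.5043 0.168  0.0423] 3.0 [0.5025 0.1659]
LBib [0.3687 0.3673 0.0481] 1.9 [0.3686 0.3679]
LBif [0.3085 0.3282 0.0449] 2.0 [0.3085 0.3262]
STi [0.4131 0.3541 0.0354] 1.0 [0.4127 0.3523]
STo [0.4051 0.3654 0.0347] 0.9 [0.4046 0.3629]
bFL [0.2846 0.3622 0.0153] 0.7 [0.2847 0.3601]
bFR [0.4637 0.0891 0.0161] 1.3 [0.4632 0.0886]
yaw 33.690388749962366 t [0.4852 0.2994]
[[ 3.8 -0.4]
 [ 1.5  2. ]
 [-1.7  2.1]
 [-3.2  0.2]
 [-2.6  0.6]
 [-0.7 -0.8]
 [ 1.  -0.8]
 [ 0.2 -1.5]
 [ 1.9 -3.3]
 [-0.2  1.8]]
L [[-14.7, 54.4], [-25.3, 75.7], [-29.8, 33.8], [38.2, 26.8], [41.2, 67.4]] ctr [ 6.1 50.9] yaw [-7.1 -5.8]
M [[-21.0, -11.5], [-34.5, 8.8], [-33.9, -34.4], [35.6, -30.2], [32.6, 8.9]] ctr [ -0.1 -11.7] yaw [0.1 3.4]
R [[-11.5, -68.8], [-22.9, -46.7], [-25.7, -90.2], [42.9, -92.0], [44.6, -53.5]] ctr [  9.7 -70.6] yaw [-5.8 -1.6]
```

```bash
cat > p.py <<'E'
from h import *
from scipy.spatial.transform import Rotation as Ro
b=np.load('base.npz'); RB=np.eye(3); RB[:2,:2]=b['R']; tB=np.r_[b['t'],0]
def R_lean(l):
    l=np.radians(l); return RB@np.array([[-np.cos(l),0,np.sin(l)],[0,1,0],[-np.sin(l),0,-np.cos(l)]])
def now():
    s=env.get_state(); q=s['orientation']; return s['tcp_pos'],Ro.from_quat([q[1],q[2],q[3],q[0]]).as_matrix(),s
def st():
    p,R,s=now(); tip=RB.T@(p+R[:,2]*.019-tB)*1e3; 
    print('clk',round(s['clock'],2),'tip base mm',tip.round(1),'lean',np.degrees(np.arctan2(R[:,2]@RB[:,0],-R[2,2])).round(1),'rollerr',np.degrees(np.arcsin(R[:,1]@RB[:,0])).round(2),'F base',(RB.T@s['wrist_force']).round(1),'gap',round(s['finger_gap']*1e3,1),'j',s['joint_pos'].round(2))
def plan(tip,lean,n=None,g=-1):
    """tip in base mm"""
    p,R,s=now(); Rt=R_lean(lean); tgt=RB@(np.array(tip)/1e3)+tB-Rt[:,2]*.019
    d=(tgt-p)/.04; r=Ro.from_matrix(Rt@R.T).as_rotvec(); w=np.degrees(r)/8
    m=max(np.abs(d).max(),np.linalg.norm(d)*.04/.048,np.linalg.norm(w)); k=n or int(np.ceil(m-.02))
    st(); print('target tcp',tgt.round(3),'rows',k,[list((d/k).round(3)),list((w/k).round(3)),g])
E
python3 -c "
from p import *
plan((-150,51,200),25)"
```

```text
clk 0.15 tip base mm [-124.1  382.6  230.6] lean -0.1 rollerr 50.87 F base [-0.2 -0.2  0.7] gap 85.6 j [ 1.13  0.31  0.05  1.3  -0.    1.43]
target tcp [0.325 0.254 0.217] rows 8 [[np.float64(0.487), np.float64(-0.921), np.float64(-0.101)], [np.float64(0.059), np.float64(-0.399), np.float64(0.782)], -1]
```

>>> {"op": "move_arm", "data": {"commands": [[[0.49, -0.92, -0.1], [0.06, -0.4, 0.78], -0.65], [[0.49, -0.92, -0.1], [0.06, -0.4, 0.78], -0.65], [[0.49, -0.92, -0.1], [0.06, -0.4, 0.78], -0.65], [[0.49, -0.92, -0.1], [0.06, -0.4, 0.78], -0.65]], "newtons": 30}}

```text
clock: 0.55
tcp_pos: [0.2485, 0.4009, 0.2337]
orientation: [0.108, -0.071, 0.991, 0.033]
wrist_force: [0.7, -0.7, 0.9]
finger_gap: 0.0281
```

>>> {"op": "move_arm", "data": {"commands": [[[0.49, -0.92, -0.1], [0.06, -0.4, 0.78], -0.65], [[0.49, -0.92, -0.1], [0.06, -0.4, 0.78], -0.65], [[0.49, -0.92, -0.1], [0.06, -0.4, 0.78], -0.65], [[0.49, -0.92, -0.1], [0.06, -0.4, 0.78], -0.65], [[0, 0, 0], [0, 0, 0], -0.65]]}}

```text
clock: 1.05
tcp_pos: [0.3233, 0.2584, 0.2178]
orientation: [0.201, -0.266, 0.941, 0.061]
wrist_force: [-0.0, -0.0, -0.3]
finger_gap: 0.0152
```

```bash
python3 -c "
from p import *
plan((-60,51,70),25)
snap('wrist','w1');snap('side','s1')"
```

```text
clk 1.05 tip base mm [-149.7   55.6  200.5] lean 24.3 rollerr 1.96 F base [-0.   0.  -0.3] gap 15.2 j [ 0.44 -0.32 -0.76  0.71  0.05 -0.1 ]
target tcp [0.4   0.304 0.087] rows 4 [[np.float64(0.482), np.float64(0.286), np.float64(-0.816)], [np.float64(-0.0), np.float64(-0.028), np.float64(0.061)], -1]
```

View pics/w1.png

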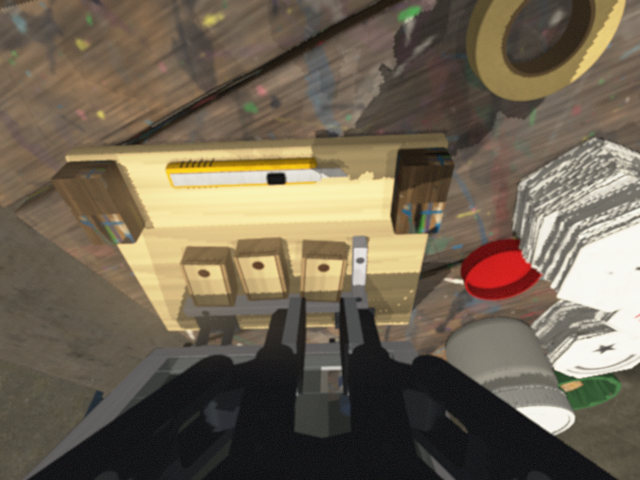

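View pics/s1.png

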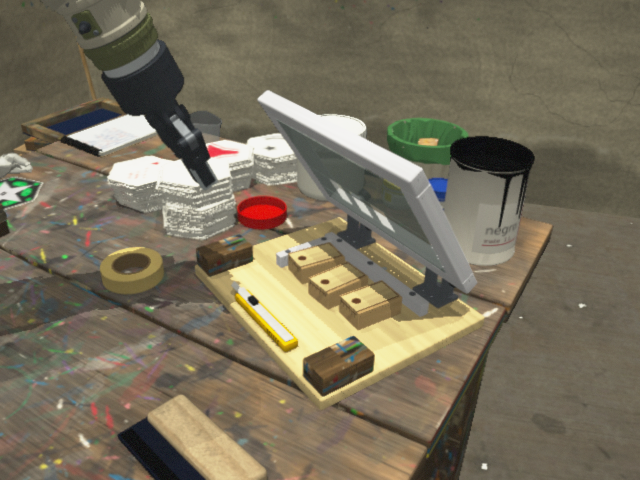

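>>> {"op": "move_arm", "data": {"commands": [[[0.48, 0.29, -0.8], [0, -0.03, 0.06], -0.65], [[0.48, 0.29, -0.8], [0, -0.03, 0.06], -0.65], [[0.48, 0.29, -0.8], [0, -0.03, 0.06], -0.65], [[0.48, 0.29, -0.8], [0, -0.03, 0.06], -0.65], [[0, 0, 0], [0, 0, 0], -0.65]]}}

```text
clock: 1.65
tcp_pos: [0.3977, 0.3115, 0.0859]
orientation: [0.203, -0.288, 0.934, 0.064]
wrist_force: [-1.9, -0.1, -0.1]
finger_gap: 0.0148
```

```bash
python3 -c "
from p import *
plan((-58,51,28),25,2)"
```

```text
clk 1.65 tip base mm [-58.2  58.7  68.6] lean 24.6 rollerr -0.58 F base [-1.7  1.  -0.1] gap 14.8 j [ 0.48  0.04 -0.85  0.26  0.05 -0.11]
target tcp [0.402 0.305 0.045] rows 2 [[np.float64(0.054), np.float64(-0.078), np.float64(-0.508)], [np.float64(0.007), np.float64(-0.026), np.float64(-0.036)], -1]
```

>>> {"op": "move_arm", "data": {"commands": [[[0.05, -0.08, -0.5], [0, -0.03, -0.04], -0.65], [[0.05, -0.08, -0.5], [0, -0.03, -0.04], -0.65], [[0, 0, 0], [0, 0, 0], -0.65], [[0, 0, 0], [0, 0, 0], -0.65]]}}

```text
clock: 2.05
tcp_pos: [0.4027, 0.3046, 0.0517]
orientation: [0.211, -0.282, 0.934, 0.062]
wrist_force: [0.4, -0.3, 1.3]
finger_gap: 0.0149
```

```bash
python3 -c "
from p import *
plan((-34,51,28),25,3)
snap('side','s2');from z import z; z('side','s2',0,0,1,1,1) if 0 else z('s2',185,180,320,230,2,'s2z')"
```

```text
clk 2.05 tip base mm [-57.6  50.   34.5] lean 25.5 rollerr 0.11 F base [ 0.2 -0.5  1.3] gap 14.9 j [ 0.46  0.1  -0.91  0.12  0.05 -0.12]
target tcp [0.422 0.319 0.045] rows 3 [[np.float64(0.161), np.float64(0.116), np.float64(-0.054)], [np.float64(-0.004), np.float64(0.02), np.float64(0.005)], -1]
```

View pics/s2z.png

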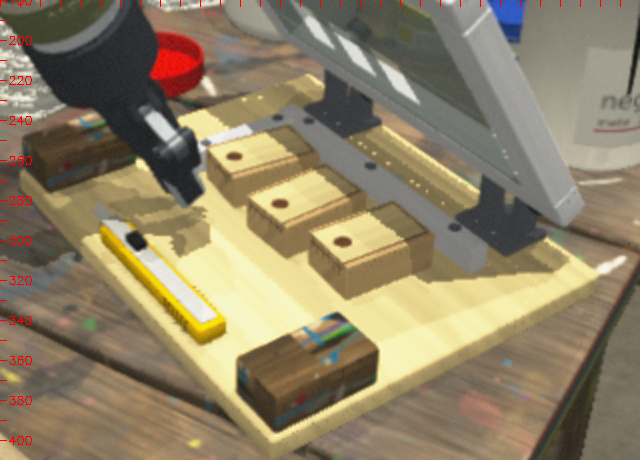

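>>> {"op": "move_arm", "data": {"commands": [[[0.17, 0.12, -0.05], [0, 0, 0], -0.65], [[0.17, 0.12, -0.05], [0, 0, 0], -0.65], [[0.17, 0.11, -0.04], [0, 0, 0], -0.65], [[0.1, 0.07, 0], [0, 0, 0], -0.65], [[0, 0, 0], [0, 0, 0], -0.65]]}}

```text
clock: 2.6
tcp_pos: [0.4289, 0.3207, 0.0459]
orientation: [0.212, -0.281, 0.934, 0.062]
wrist_force: [-0.2, -0.1, -0.4]
finger_gap: 0.0147
```

```bash
python3 -c "
from p import *
st()"
```

```text
clk 2.6 tip base mm [-26.9  48.8  28.8] lean 25.5 rollerr 0.24 F base [-0.2 -0.  -0.4] gap 14.7 j [ 0.47  0.16 -0.85  0.11  0.05 -0.11]
```

>>> {"op": "move_arm", "data": {"commands": [[[0.06, 0.05, 0], [0, 0, 0], -0.65], [[0.05, 0.04, 0], [0, 0, 0], -0.65], [[0.04, 0.03, 0], [0, 0, 0], -0.65], [[0, 0, 0], [0, 0, 0], -0.65]]}}

```text
clock: 3.0
tcp_pos: [0.434, 0.3251, 0.0457]
orientation: [0.212, -0.281, 0.934, 0.062]
wrist_force: [-0.4, -0.4, 0.3]
finger_gap: 0.0146
```

```bash
python3 -c "
from p import *
st()"
```

```text
clk 3.0 tip base mm [-20.2  49.7  28.6] lean 25.5 rollerr 0.23 F base [-0.5 -0.1  0.3] gap 14.6 j [ 0.47  0.17 -0.84  0.12  0.05 -0.1 ]
```

>>> {"op": "move_arm", "data": {"commands": [[[0.04, 0.03, 0], [0, 0, 0], -0.65], [[0.03, 0.02, 0], [0, 0, 0], -0.65], [[0, 0, 0], [0, 0, 0], -0.65]]}}

```text
clock: 3.3
tcp_pos: [0.4355, 0.3263, 0.045]
orientation: [0.211, -0.281, 0.934, 0.061]
wrist_force: [-3.5, -2.7, 2.9]
finger_gap: 0.0147
```

```bash
python3 -c "
from p import *
st()
from z import z
snap('side','s3');snap('top','t3'); z('s3',270,210,160,115,5,'s3z')
z('t3',250,180,150,120,5,'t3z')"
```

```text
clk 3.3 tip base mm [-18.3  49.8  27.8] lean 25.4 rollerr 0.24 F base [-4.4 -0.3  2.9] gap 14.7 j [ 0.47  0.18 -0.83  0.12  0.04 -0.1 ]
```

View pics/s3z.png

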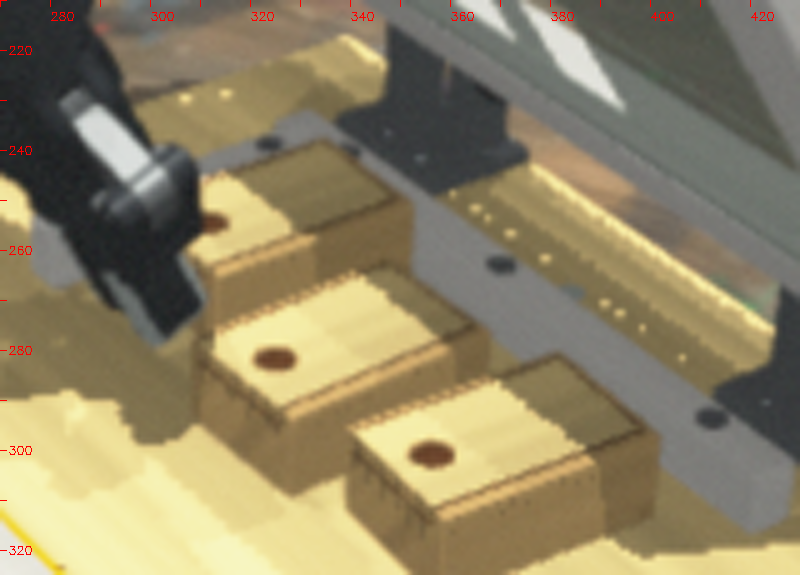

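View pics/t3z.png

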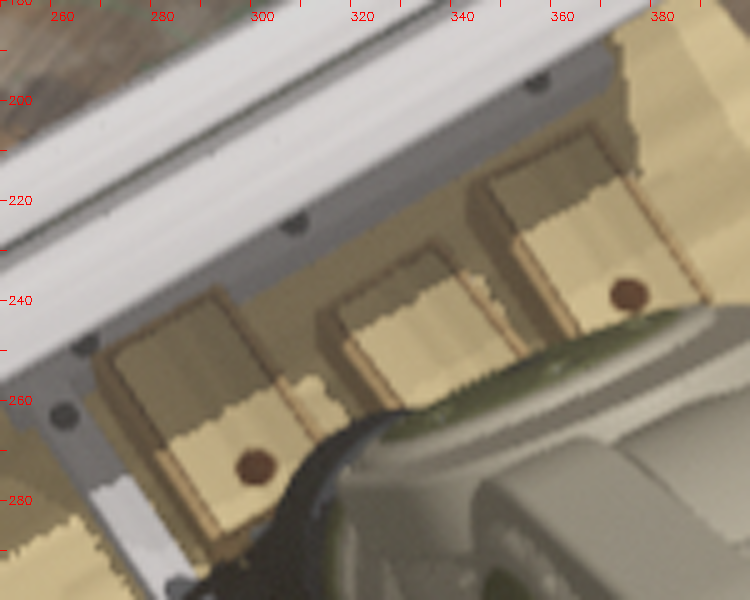

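>>> {"op": "move_arm", "data": {"commands": [[[-0.35, -0.23, 0.02], [0, 0, 0], -0.65], [[-0.35, -0.23, 0], [0, 0, 0], -0.65], [[0.43, -0.64, 0], [0, 0, 0], -0.65], [[0.42, -0.64, 0], [0, 0, 0], -0.65], [[0, 0, 0], [0, 0, 0], -0.65]]}}

```text
clock: 3.9
tcp_pos: [0.4458, 0.2559, 0.0476]
orientation: [0.214, -0.279, 0.934, 0.061]
wrist_force: [0.2, -0.3, 0.2]
finger_gap: 0.0147
```

```bash
python3 -c "
from p import *
plan((-25,-12,28),25,4)"
```

```text
clk 3.9 tip base mm [-48.8 -14.5  30.5] lean 25.7 rollerr 0.45 F base [-0.  -0.4  0.2] gap 14.7 j [ 0.3   0.12 -0.9   0.12  0.12 -0.26]
target tcp [0.464 0.271 0.045] rows 4 [[np.float64(0.116), np.float64(0.095), np.float64(-0.015)], [np.float64(-0.004), np.float64(0.023), np.float64(0.014)], -1]
```

>>> {"op": "move_arm", "data": {"commands": [[[0.12, 0.1, -0.01], [0, 0.02, 0.02], -0.65], [[0.12, 0.1, -0.01], [0, 0.02, 0.02], -0.65], [[0.12, 0.1, -0.01], [0, 0.02, 0.02], -0.65], [[0.12, 0.09, -0.01], [0, 0.02, 0], -0.65], [[0.1, 0.06, 0], [0, 0, 0], -0.65]]}}

```text
clock: 4.4
tcp_pos: [0.466, 0.2764, 0.0447]
orientation: [0.206, -0.285, 0.934, 0.064]
wrist_force: [-0.1, -1.0, 0.6]
finger_gap: 0.0151
```

>>> {"op": "move_arm", "data": {"commands": [[[0.04, 0.03, 0], [0, 0, 0], -0.65], [[0.03, 0.02, 0], [0, 0, 0], -0.65], [[0, 0, 0], [0, 0, 0], -0.65]]}}

```text
clock: 4.7
tcp_pos: [0.4683, 0.2775, 0.0447]
orientation: [0.206, -0.285, 0.934, 0.064]
wrist_force: [-1.0, 0.0, -1.4]
finger_gap: 0.0152
```

```bash
python3 -c "
from p import *
st()"
```

```text
clk 4.7 tip base mm [-18.2  -8.8  27.4] lean 24.9 rollerr -0.27 F base [-0.8  0.6 -1.4] gap 15.2 j [ 0.33  0.18 -0.82  0.15  0.11 -0.24]
```

>>> {"op": "move_arm", "data": {"commands": [[[0.03, 0.02, 0], [0, 0, 0], -0.65], [[0.01, 0.01, 0], [0, 0, 0], -0.65], [[0, 0, 0], [0, 0, 0], -0.65]]}}

```text
clock: 5.0
tcp_pos: [0.4686, 0.2777, 0.0441]
orientation: [0.205, -0.285, 0.934, 0.064]
wrist_force: [-4.6, -2.7, 3.7]
finger_gap: 0.0147
```

```bash
python3 -c "
from p import *
st()"
```

```text
clk 5.0 tip base mm [-17.9  -8.8  26.8] lean 24.8 rollerr -0.22 F base [-5.4  0.3  3.7] gap 14.7 j [ 0.33  0.18 -0.82  0.15  0.11 -0.24]
```

>>> {"op": "move_arm", "data": {"commands": [[[-0.35, -0.23, 0.02], [0, 0, 0], -0.65], [[-0.35, -0.23, 0.01], [0, 0, 0], -0.65], [[0.43, -0.65, 0], [0, 0, 0], -0.65], [[0.43, -0.65, 0], [0, 0, 0], -0.65], [[0, 0, 0], [0, 0, 0], -0.65]]}}

```text
clock: 5.5
tcp_pos: [0.4798, 0.2061, 0.0472]
orientation: [0.208, -0.283, 0.934, 0.063]
wrist_force: [0.3, 0.1, -0.2]
finger_gap: 0.0148
```

>>> {"op": "move_arm", "data": {"commands": [[[0.16, 0.11, -0.01], [0, 0, 0], -0.65], [[0.16, 0.11, -0.01], [0, 0, 0], -0.65], [[0.16, 0.11, -0.01], [0, 0, 0], -0.65], [[0, 0, 0], [0, 0, 0], -0.65]]}}

```text
clock: 5.9
tcp_pos: [0.4967, 0.2228, 0.0451]
orientation: [0.207, -0.286, 0.934, 0.064]
wrist_force: [-0.6, -0.1, 1.0]
finger_gap: 0.015
```

```bash
python3 -c "
from p import *
plan((-17,-70,28),25,3)"
```

```text
clk 5.9 tip base mm [-24.9 -70.   27.8] lean 25.0 rollerr -0.37 F base [-0.5  0.2  1. ] gap 15.0 j [ 0.18  0.19 -0.81  0.17  0.17 -0.37]
target tcp [0.503 0.227 0.045] rows 3 [[np.float64(0.054), np.float64(0.037), np.float64(0.001)], [np.float64(-0.005), np.float64(-0.002), np.float64(-0.015)], -1]
```

>>> {"op": "move_arm", "data": {"commands": [[[0.05, 0.04, 0], [0, 0, 0], -0.65], [[0.05, 0.04, 0], [0, 0, 0], -0.65], [[0.05, 0.03, 0], [0, 0, 0], -0.65], [[0, 0, 0], [0, 0, 0], -0.65], [[0, 0, 0], [0, 0, 0], -0.65]]}}

```text
clock: 6.4
tcp_pos: [0.5019, 0.2258, 0.0449]
orientation: [0.206, -0.285, 0.934, 0.064]
wrist_force: [0.1, 0.5, 1.2]
finger_gap: 0.0151
```

```bash
python3 -c "
from p import *
st()"
```

```text
clk 6.4 tip base mm [-18.9 -70.4  27.7] lean 25.0 rollerr -0.26 F base [0.4 0.4 1.2] gap 15.1 j [ 0.19  0.2  -0.8   0.17  0.17 -0.37]
```

>>> {"op": "move_arm", "data": {"commands": [[[0.03, 0.02, 0], [0, 0, 0], -0.65], [[0.03, 0.02, 0], [0, 0, 0], -0.65], [[0, 0, 0], [0, 0, 0], -0.65]]}}

```text
clock: 6.7
tcp_pos: [0.5029, 0.2267, 0.0442]
orientation: [0.205, -0.284, 0.934, 0.064]
wrist_force: [-4.4, -4.0, 3.4]
finger_gap: 0.0146
```

```bash
python3 -c "
from p import *
st()"
```

```text
clk 6.7 tip base mm [-17.7 -70.2  26.9] lean 24.8 rollerr -0.21 F base [-5.9 -0.9  3.4] gap 14.6 j [ 0.19  0.2  -0.79  0.18  0.17 -0.37]
```

>>> {"op": "move_arm", "data": {"commands": [[[-0.3, -0.2, 0.15], [0, 0, 0], -1], [[-0.35, -0.23, 0.6], [0, 0, 0], -1], [[0.15, -0.5, 0.8], [0, 0, 0], -1], [[0.35, -0.5, 0.5], [0, 0, 0], -1], [[0, 0, 0], [0, 0, 0], -1]]}}

```text
clock: 7.2
tcp_pos: [0.503, 0.1688, 0.1315]
orientation: [0.211, -0.284, 0.933, 0.063]
wrist_force: [0.6, -0.6, 0.0]
finger_gap: 0.0
```

>>> {"op": "move_arm", "data": {"commands": [[[0, 0, 0], [0, 0, 0], -1]]}}

```text
clock: 7.3
tcp_pos: [0.4987, 0.1699, 0.1273]
orientation: [0.207, -0.284, 0.934, 0.064]
wrist_force: [0.6, -0.7, -0.9]
finger_gap: -0.0
```

```bash
python3 -c "
from p import *
plan((-32,-116,112),35)"
```

```text
clk 7.3 tip base mm [ -52.6 -115.3  110.1] lean 25.0 rollerr -0.18 F base [ 0.1 -0.9 -0.9] gap -0.0 j [ 0.06  0.03 -0.72  0.44  0.22 -0.49]
target tcp [0.514 0.179 0.128] rows 2 [[np.float64(0.189), np.float64(0.116), np.float64(0.003)], [np.float64(0.341), np.float64(-0.522), np.float64(-0.012)], -1]
```

>>> {"op": "move_arm", "data": {"commands": [[[0.19, 0.12, 0], [0.34, -0.52, 0], -1], [[0.19, 0.12, 0], [0.34, -0.52, 0], -1], [[0, 0, 0], [0, 0, 0], -1], [[0, 0, 0], [0, 0, 0], -1]]}}

```text
clock: 7.7
tcp_pos: [0.5113, 0.18, 0.1249]
orientation: [0.284, -0.279, 0.913, 0.088]
wrist_force: [1.0, -0.4, 0.6]
finger_gap: 0.0003
```

```bash
python3 -c "
from p import *
plan((24,-116,30),35,5)
snap('side','s4')"
```

```text
clk 7.7 tip base mm [ -33.7 -113.8  109.3] lean 34.6 rollerr -0.29 F base [ 0.6 -0.9  0.6] gap 0.3 j [ 0.03  0.   -0.86  0.18  0.31 -0.48]
target tcp [0.56  0.21  0.046] rows 5 [[np.float64(0.246), np.float64(0.151), np.float64(-0.397)], [np.float64(0.003), np.float64(-0.01), np.float64(-0.007)], -1]
```

View pics/s4.png

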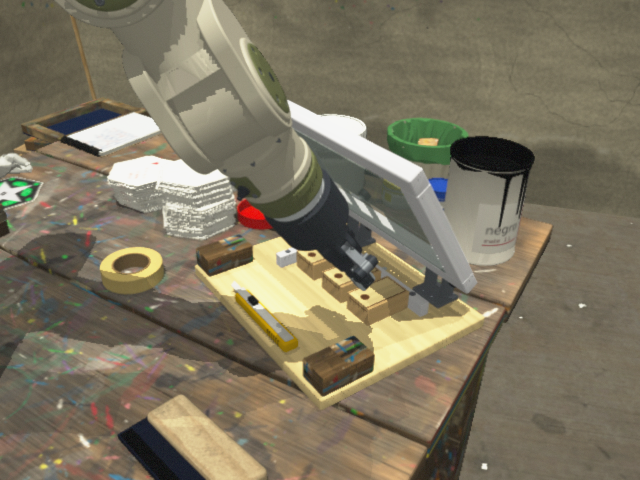

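>>> {"op": "move_arm", "data": {"commands": [[[0.25, 0.14, -0.4], [0, 0, 0], -1], [[0.25, 0.14, -0.4], [0, 0, 0], -1], [[0.25, 0.14, -0.4], [0, 0, 0], -1], [[0.25, 0.14, -0.35], [0, 0, 0], -1], [[0, 0, 0], [0, 0, 0], -1]]}}

```text
clock: 8.25
tcp_pos: [0.5538, 0.2028, 0.0633]
orientation: [0.285, -0.279, 0.913, 0.088]
wrist_force: [-0.0, 0.5, 1.2]
finger_gap: -0.0002
```

>>> {"op": "move_arm", "data": {"commands": [[[0.1, 0.07, -0.1], [0, 0, 0], -1], [[0, 0, 0], [0, 0, 0], -1]]}}

```text
clock: 8.45
tcp_pos: [0.5579, 0.2053, 0.0612]
orientation: [0.287, -0.279, 0.912, 0.088]
wrist_force: [0.2, 0.3, 0.4]
finger_gap: -0.0002
```

```bash
python3 -c "
from p import *
plan((24,-106,29),35,2)
snap('side','s5')
from z import z
z('s5',250,190,200,140,4,'s5z')"
```

```text
clk 8.45 tip base mm [  19.1 -118.6   45.6] lean 34.9 rollerr -0.29 F base [0.3 0.1 0.4] gap -0.2 j [ 0.08  0.21 -0.84 -0.03  0.28 -0.43]
target tcp [0.555 0.219 0.045] rows 2 [[np.float64(-0.038), np.float64(0.166), np.float64(-0.208)], [np.float64(0.004), np.float64(-0.004), np.float64(-0.018)], -1]
```

View pics/s5z.png

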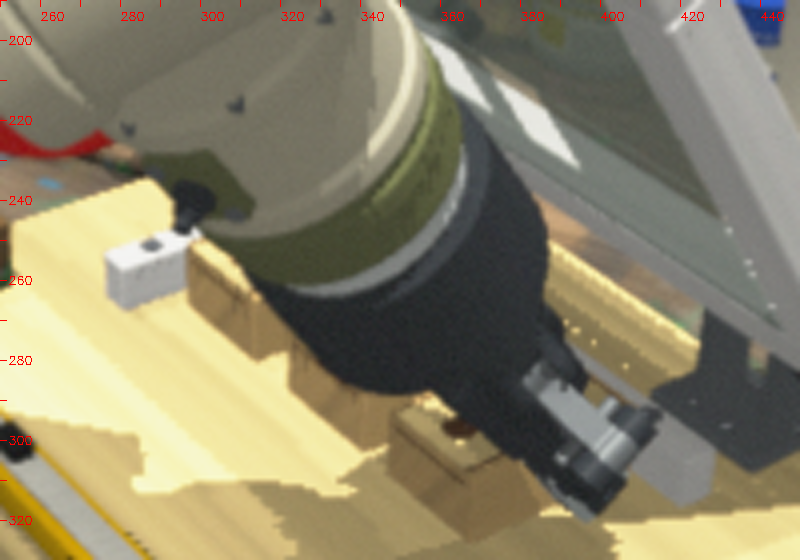

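>>> {"op": "move_arm", "data": {"commands": [[[0.03, 0.03, -0.2], [0, 0, 0], -1], [[0.03, 0.03, -0.18], [0, 0, 0], -1], [[0, 0, 0], [0, 0, 0], -1], [[0, 0, 0], [0, 0, 0], -1]]}}

```text
clock: 8.9
tcp_pos: [0.5593, 0.2073, 0.045]
orientation: [0.286, -0.279, 0.913, 0.088]
wrist_force: [-1.0, -0.2, 0.8]
finger_gap: -0.0
```

```bash
python3 -c "
from p import *
plan((24,-106,29),35,2)"
```

```text
clk 8.9 tip base mm [  21.4 -117.7   29.4] lean 34.8 rollerr -0.26 F base [-0.9  0.4  0.8] gap -0.0 j [ 0.09  0.25 -0.85 -0.08  0.28 -0.43]
target tcp [0.555 0.219 0.045] rows 2 [[np.float64(-0.055), np.float64(0.14), np.float64(-0.006)], [np.float64(0.004), np.float64(-0.01), np.float64(-0.017)], -1]
```

>>> {"op": "move_arm", "data": {"commands": [[[-0.1, 0.15, 0], [0, 0, 0], -1], [[-0.1, 0.15, 0], [0, 0, 0], -1], [[-0.1, 0.15, 0], [0, 0, 0], -1], [[-0.1, 0.15, 0], [0, 0, 0], -1], [[0, 0, 0], [0, 0, 0], -1]]}}

```text
clock: 9.4
tcp_pos: [0.5426, 0.2325, 0.0455]
orientation: [0.286, -0.279, 0.912, 0.088]
wrist_force: [-0.4, 0.3, -0.6]
finger_gap: -0.0005
```

```bash
python3 -c "
from p import *
st()
snap('side','s6')
from z import z
z('s6',250,210,180,140,4,'s6z')"
```

```text
clk 9.4 tip base mm [ 21.5 -87.5  29.9] lean 34.9 rollerr -0.37 F base [-0.1  0.5 -0.6] gap -0.5 j [ 0.15  0.23 -0.88 -0.1   0.25 -0.37]
```

View pics/s6z.png

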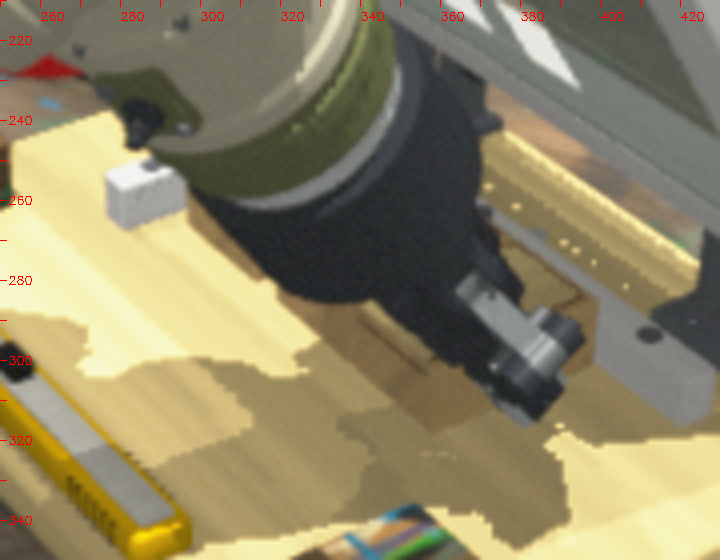

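>>> {"op": "move_arm", "data": {"commands": [[[-0.07, 0.1, 0], [0, 0, 0], -1], [[-0.07, 0.1, 0], [0, 0, 0], -1], [[-0.07, 0.1, 0], [0, 0, 0], -1], [[0, 0, 0], [0, 0, 0], -1]]}}

```text
clock: 9.85
tcp_pos: [0.5349, 0.244, 0.0456]
orientation: [0.287, -0.279, 0.912, 0.088]
wrist_force: [0.2, 0.5, -0.3]
finger_gap: 0.0001
```

```bash
python3 -c "
from p import *
st()"
```

```text
clk 9.85 tip base mm [ 21.5 -73.7  30.1] lean 34.9 rollerr -0.32 F base [ 0.5  0.3 -0.3] gap 0.1 j [ 0.18  0.23 -0.89 -0.11  0.23 -0.35]
```

>>> {"op": "move_arm", "data": {"commands": [[[-0.03, 0.05, 0], [0, 0, 0], -1], [[-0.03, 0.04, 0], [0, 0, 0], -1], [[-0.02, 0.03, 0], [0, 0, 0], -1], [[0, 0, 0], [0, 0, 0], -1]]}}

```text
clock: 10.25
tcp_pos: [0.5321, 0.2483, 0.0456]
orientation: [0.287, -0.279, 0.912, 0.088]
wrist_force: [-0.8, -1.7, 1.1]
finger_gap: 0.0002
```

```bash
python3 -c "
from p import *
st()"
```

```text
clk 10.25 tip base mm [ 21.5 -68.5  30. ] lean 34.9 rollerr -0.28 F base [-1.6 -1.   1.1] gap 0.2 j [ 0.19  0.23 -0.89 -0.12  0.23 -0.34]
```

>>> {"op": "move_arm", "data": {"commands": [[[-0.03, 0.04, 0], [0, 0, 0], -1], [[-0.02, 0.03, 0], [0, 0, 0], -1], [[0, 0, 0], [0, 0, 0], -1]]}}

```text
clock: 10.55
tcp_pos: [0.5318, 0.2495, 0.0461]
orientation: [0.288, -0.278, 0.913, 0.085]
wrist_force: [4.5, -7.1, -0.4]
finger_gap: -0.0004
```

```bash
python3 -c "
from p import *
st()
snap('top','t7');snap('side','s7')
from z import z
z('s7',250,210,180,140,4,'s7z')
z('t7',250,180,150,120,5,'t7z')"
```

```text
clk 10.55 tip base mm [ 21.9 -67.4  30.5] lean 34.9 rollerr -0.07 F base [-0.2 -8.4 -0.4] gap -0.4 j [ 0.2   0.23 -0.89 -0.12  0.22 -0.33]
```

View pics/s7z.png

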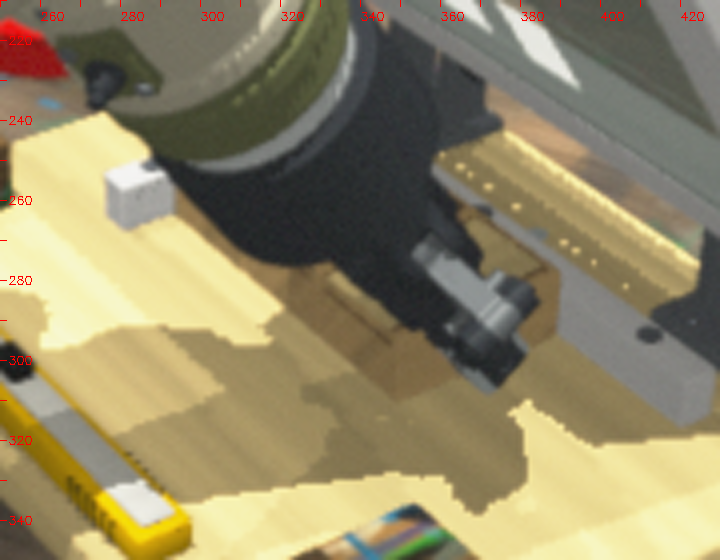

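View pics/t7z.png

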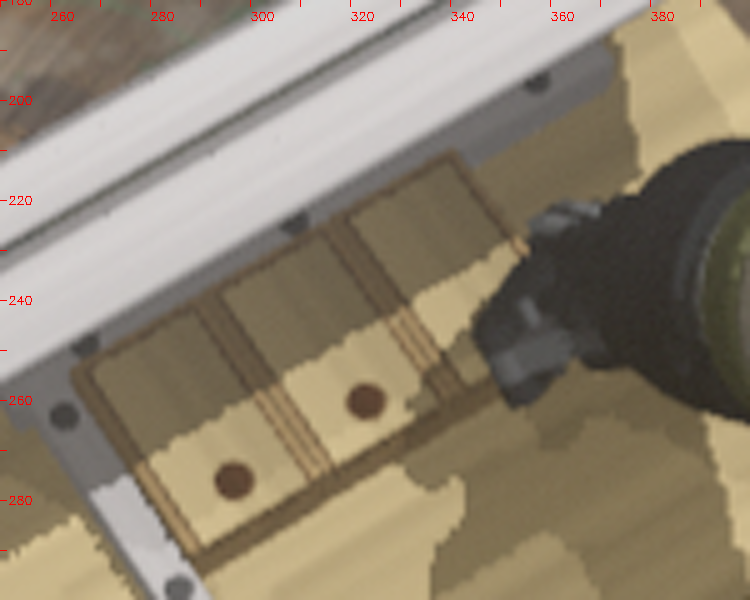

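>>> {"op": "move_arm", "data": {"commands": [[[0.08, -0.12, 0], [0, 0, 0], -1], [[0.14, -0.2, 0], [0, 0, 0], -1], [[-0.3, -0.2, 0.5], [0, 0, 0], -1], [[-0.4, -0.27, 0.7], [0, 0, 0], -1], [[-0.5, -0.33, 0.6], [0, 0, 0], -1]]}}

```text
clock: 11.15
tcp_pos: [0.4909, 0.2059, 0.1184]
orientation: [0.287, -0.279, 0.912, 0.088]
wrist_force: [0.2, 0.6, -0.3]
finger_gap: 0.0
```

>>> {"op": "move_arm", "data": {"commands": [[[-0.6, -0.4, 0.6], [-0.3, 0.5, 0], -1], [[-0.6, -0.4, 0.6], [-0.3, 0.5, 0], -1], [[-0.6, -0.4, 0.8], [-0.3, 0.5, 0], -1], [[0, 0, 0], [0, 0, 0], -1], [[0, 0, 0], [0, 0, 0], -1]]}}

```text
clock: 11.65
tcp_pos: [0.4203, 0.1582, 0.1989]
orientation: [0.174, -0.285, 0.941, 0.059]
wrist_force: [0.4, 0.5, -0.1]
finger_gap: -0.0001
```

```bash
python3 -c "
from p import *
st()
snap('top','t8');snap('side','s8')
from z import z
z('s8',200,80,300,225,2,'s8f');z('s8',250,210,180,140,4,'s8z')
z('t8',250,180,150,120,5,'t8z')"
```

```text
clk 11.65 tip base mm [-125.5  -81.3  181.2] lean 21.1 rollerr -0.16 F base [ 0.6  0.2 -0.1] gap -0.1 j [ 0.06 -0.17 -0.67  0.75  0.19 -0.5 ]
```

View pics/s8z.png

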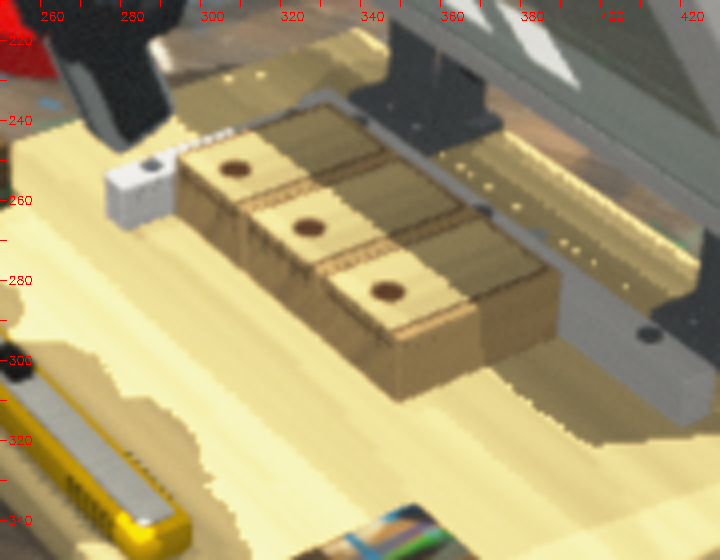

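View pics/s8f.png

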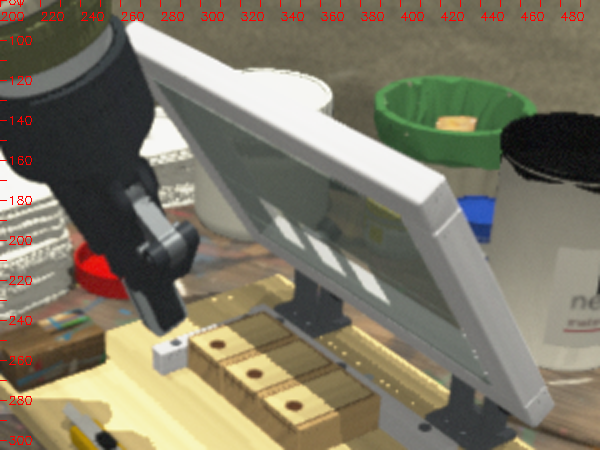

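View pics/t8z.png

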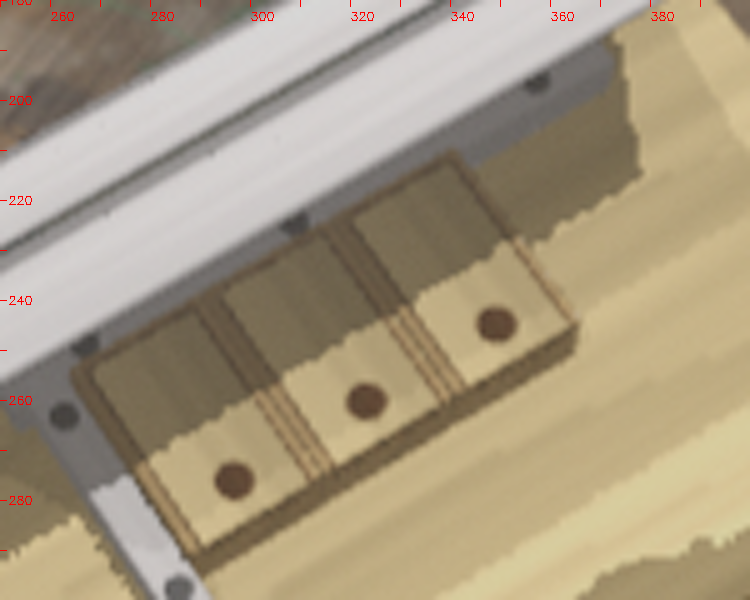

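Run:
```python
from p import *
from g import *
from z import z
T=cam('top0');S=cam('side0')
base=lambda X:(RB.T@(X-tB)*1e3).round(1)
for a,c in [((443.5,127),(420,169)),((450,138),(407,184)),((203,240),(271,91)),((227,263),(258,97))]:
    X,e=tri([T,S],[a,c]); print(base(X),round(e*1e3,1))
T=cam('t8');S=cam('s8')
N=[]
for a,c in [((234,481),(235,169)),((366,401),(310,228)),((496,324),(388,292))]:
    X,e=tri([T,S],[(250+a[0]/5-.4,180+a[1]/5-.4),(250+c[0]/4-.4,210+c[1]/4-.4)]); print('notch',base(X),round(e*1e3,1)); N.append(X)
print(np.linalg.norm(np.diff(N,axis=0),axis=1))
z('top0',190,110,280,160,2,'q')
```

```text
[  -6.2 -152.2  262.4] 1.3
[ -20.9 -153.6  251.4] 1.3
[ 12.5 165.1 259.1] 5.4
[-19.7 154.2 256.6] 0.5
notch [ 2.  62.2 45.9] 0.8
notch [ 2.6 16.  45.8] 0.9
notch [  2.3 -30.2  45.8] 0.7
[0.04621792 0.04613688]
```

View pics/q.png

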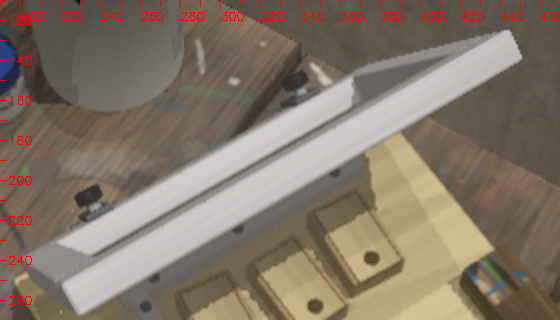

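```bash
python3 -c "
from p import *
plan((-100,-40,295),5)"
```

```text
clk 11.75 tip base mm [-126.6  -80.5  178.9] lean 20.9 rollerr -0.18 F base [ 0.  -0.9 -0.1] gap 0.2 j [ 0.06 -0.16 -0.68  0.75  0.19 -0.5 ]
target tcp [0.423 0.21  0.314] rows 3 [[np.float64(0.032), np.float64(0.429), np.float64(0.977)], [np.float64(-0.395), np.float64(0.535), np.float64(-0.003)], -1]
```

>>> {"op": "move_arm", "data": {"commands": [[[0.03, 0.42, 0.98], [-0.4, 0.54, 0], -1], [[0.03, 0.42, 0.98], [-0.4, 0.54, 0], -1], [[0.03, 0.42, 0.98], [-0.4, 0.54, 0], -1], [[0, 0, 0], [0, 0, 0], -1], [[0, 0, 0], [0, 0, 0], -1]]}}

```text
clock: 12.25
tcp_pos: [0.4238, 0.2097, 0.3138]
orientation: [0.04, -0.291, 0.956, 0.012]
wrist_force: [-1.1, -0.6, -0.2]
finger_gap: 0.0001
```

```bash
python3 -c "
from p import *
plan((-7,0,282),5)"
```

```text
clk 12.25 tip base mm [-99.3 -40.6 294.9] lean 4.8 rollerr -0.18 F base [-1.2  0.2 -0.2] gap 0.1 j [ 0.27  0.04 -0.14  1.31  0.03 -0.32]
target tcp [0.478 0.295 0.301] rows 3 [[np.float64(0.452), np.float64(0.708), np.float64(-0.108)], [np.float64(0.005), np.float64(-0.007), np.float64(-0.008)], -1]
```

>>> {"op": "move_arm", "data": {"commands": [[[0.45, 0.7, -0.1], [0, 0, 0], -1], [[0.45, 0.7, -0.1], [0, 0, 0], -1], [[0.45, 0.7, -0.1], [0, 0, 0], -1], [[0, 0, 0], [0, 0, 0], -1], [[0, 0, 0], [0, 0, 0], -1]]}}

```text
clock: 12.75
tcp_pos: [0.4752, 0.2918, 0.3]
orientation: [0.038, -0.29, 0.956, 0.012]
wrist_force: [0.4, 0.1, 0.2]
finger_gap: -0.0
```

```bash
python3 -c "
from p import *
st();snap('side','s9');snap('top','t9')
from z import z
z('s9',220,30,200,150,4,'s9z')"
```

```text
clk 12.75 tip base mm [-11.1  -0.8 281.1] lean 4.5 rollerr -0.09 F base [ 0.3 -0.2  0.2] gap -0.0 j [ 0.4   0.21  0.02  1.31  0.02 -0.19]
```

View pics/s9z.png

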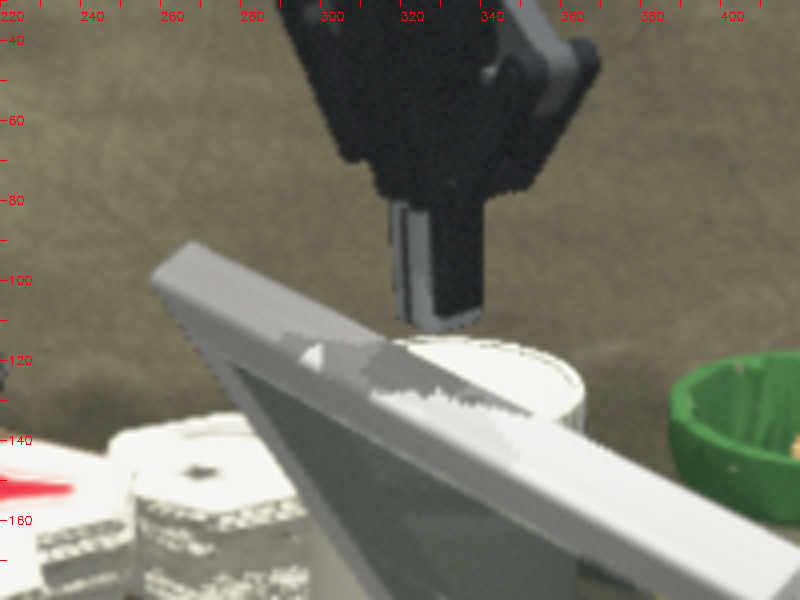

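View pics/t9.png

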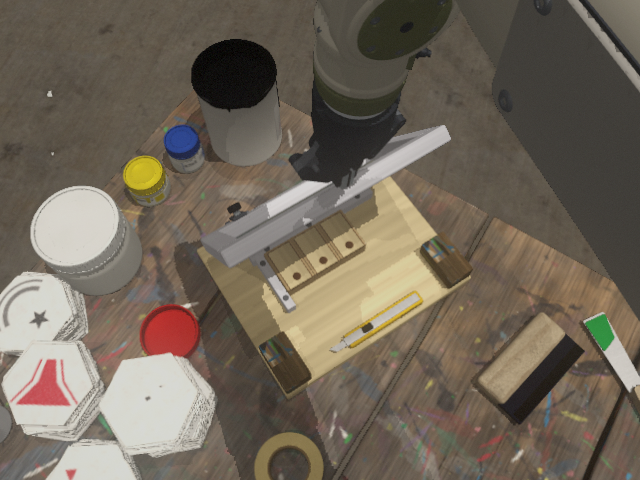

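```bash
python3 -c "
from p import *
from g import *
T=cam('t9')
for X in [(-11,0,281),(-11,0,264),(-8,0,264),(-2,0,262),(-8,-150,264),(-8,150,264),(-14,155,262),(-14,-155,262)]:
    print(X,proj(T,RB@(np.array(X)/1e3)+tB).round(1))
from z import z
z('t9',290,140,90,70,8,'t9z')"
```

```text
(-11, 0, 281) [341.3 179.7]
(-11, 0, 264) [340.8 187.3]
(-8, 0, 264) [339.4 185.4]
(-2, 0, 262) [336.5 182.4]
(-8, -150, 264) [443.2 127. ]
(-8, 150, 264) [224.2 250.6]
(-14, 155, 262) [223.1 257.9]
(-14, -155, 262) [449.2 129.6]
```

View pics/t9z.png

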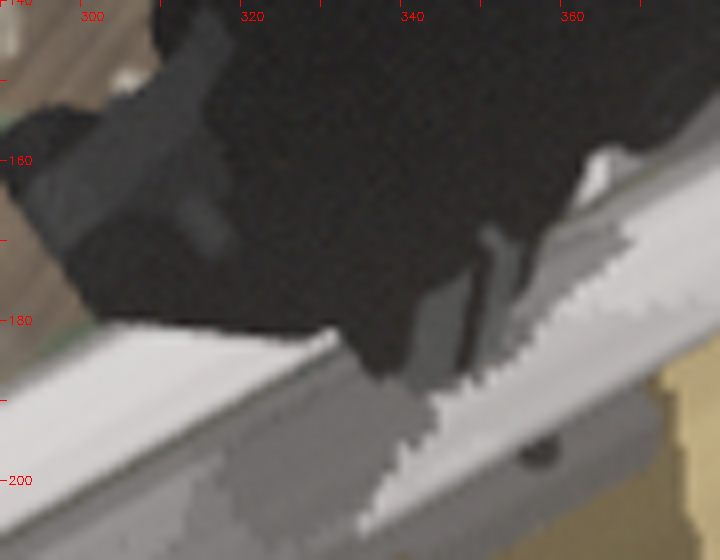

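>>> {"op": "move_arm", "data": {"commands": [[[0.15, 0.1, -0.15], [0, 0, 0], -1], [[0, 0, -0.1], [0, 0, 0], -1], [[0, 0, -0.05], [0, 0, 0], -1], [[0, 0, 0], [0, 0, 0], -1]]}}

```text
clock: 13.25
tcp_pos: [0.4823, 0.2962, 0.2908]
orientation: [0.04, -0.29, 0.956, 0.012]
wrist_force: [0.6, 0.2, 0.1]
finger_gap: 0.0001
```

```bash
python3 -c "
from p import *
st()"
```

```text
clk 13.25 tip base mm [ -2.6  -1.1 271.8] lean 4.8 rollerr -0.06 F base [ 0.6 -0.2  0.1] gap 0.1 j [ 0.4   0.22  0.02  1.29  0.01 -0.19]
```

>>> {"op": "move_arm", "data": {"commands": [[[0, 0, -0.05], [0, 0, 0], -1], [[0, 0, -0.05], [0, 0, 0], -1], [[0, 0, 0], [0, 0, 0], -1]]}}

```text
clock: 13.55
tcp_pos: [0.4824, 0.2966, 0.287]
orientation: [0.04, -0.29, 0.956, 0.012]
wrist_force: [0.5, 0.0, 0.2]
finger_gap: -0.0001
```

```bash
python3 -c "
from p import *
st()"
```

```text
clk 13.55 tip base mm [ -2.3  -0.9 268.1] lean 4.8 rollerr -0.08 F base [ 0.4 -0.2  0.2] gap -0.1 j [ 0.4   0.22  0.01  1.28  0.01 -0.19]
```

>>> {"op": "move_arm", "data": {"commands": [[[0, 0, -0.06], [0, 0, 0], -1], [[0, 0, -0.04], [0, 0, 0], -1], [[0, 0, 0], [0, 0, 0], -1]]}}

```text
clock: 13.85
tcp_pos: [0.4819, 0.2962, 0.2845]
orientation: [0.04, -0.29, 0.956, 0.012]
wrist_force: [-4.3, -2.7, 7.3]
finger_gap: 0.0
```

```bash
python3 -c "
from p import *
st()"
```

```text
clk 13.85 tip base mm [ -2.9  -0.9 265.6] lean 4.8 rollerr -0.08 F base [-5.   0.2  7.3] gap 0.0 j [ 0.4   0.22  0.    1.27  0.01 -0.19]
```

```bash
python3 -c "
from p import *
f=lambda t:np.array([113.5-240*np.cos(t)+11*np.sin(t),0,59+240*np.sin(t)+11*np.cos(t)])
th=np.r_[np.linspace(.99,0,21)]
for a,b_ in zip(th[:-1],th[1:]): print(round(b_,3),(RB@(f(b_)-f(a))/40).round(3),f(b_).round(0))"
```

```text
0.94 [-0.21  -0.14  -0.158] [-19.   0. 259.]
0.891 [-0.203 -0.135 -0.17 ] [-29.   0. 253.]
0.841 [-0.196 -0.13  -0.182] [-38.   0. 245.]
0.792 [-0.188 -0.125 -0.193] [-47.   0. 238.]
0.742 [-0.18  -0.12  -0.204] [-56.   0. 229.]
0.693 [-0.171 -0.114 -0.215] [-64.   0. 221.]
0.644 [-0.162 -0.108 -0.225] [-72.   0. 212.]
0.594 [-0.153 -0.102 -0.234] [-79.   0. 202.]
0.544 [-0.143 -0.095 -0.243] [-86.   0. 193.]
0.495 [-0.133 -0.088 -0.251] [-92.   0. 183.]
0.446 [-0.122 -0.081 -0.259] [-98.   0. 172.]
0.396 [-0.111 -0.074 -0.266] [-104.    0.  162.]
0.346 [-0.1   -0.067 -0.272] [-109.    0.  151.]
0.297 [-0.089 -0.059 -0.277] [-113.    0.  140.]
0.247 [-0.077 -0.052 -0.282] [-116.    0.  128.]
0.198 [-0.066 -0.044 -0.287] [-120.    0.  117.]
0.148 [-0.054 -0.036 -0.29 ] [-122.    0.  105.]
0.099 [-0.042 -0.028 -0.293] [-124.    0.   94.]
0.049 [-0.03  -0.02  -0.295] [-126.    0.   82.]
0.0 [-0.017 -0.012 -0.297] [-126.    0.   70.]
```

>>> {"op": "move_arm", "data": {"commands": [[[-0.19, -0.13, -0.17], [0, 0, 0], -1], [[-0.2, -0.14, -0.17], [0, 0, 0], -1], [[-0.2, -0.13, -0.18], [0, 0, 0], -1], [[0, 0, 0], [0, 0, 0], -1]]}}

```text
clock: 14.25
tcp_pos: [0.4569, 0.2795, 0.2626]
orientation: [0.039, -0.29, 0.956, 0.011]
wrist_force: [-2.0, -1.7, 3.8]
finger_gap: -0.0001
```

```bash
python3 -c "
from p import *
st();snap('side','s10');snap('top','t10')
from z import z
z('s10',220,30,200,150,4,'s10z');z('t10',290,140,100,80,7,'t10z')"
```

```text
clk 14.25 tip base mm [-33.1  -0.9 243.7] lean 4.7 rollerr -0.08 F base [-2.6 -0.3  3.8] gap -0.1 j [ 0.39  0.17 -0.12  1.21  0.02 -0.2 ]
```

View pics/s10z.png

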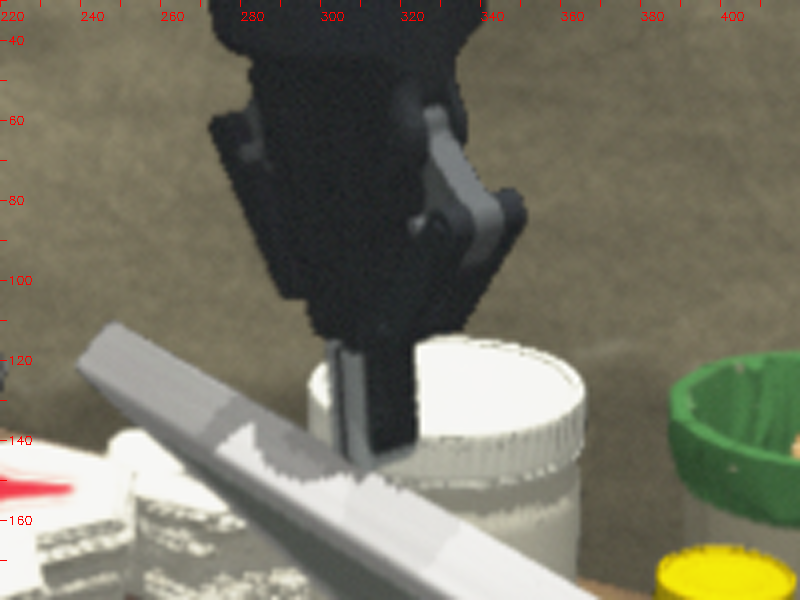

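View pics/t10z.png

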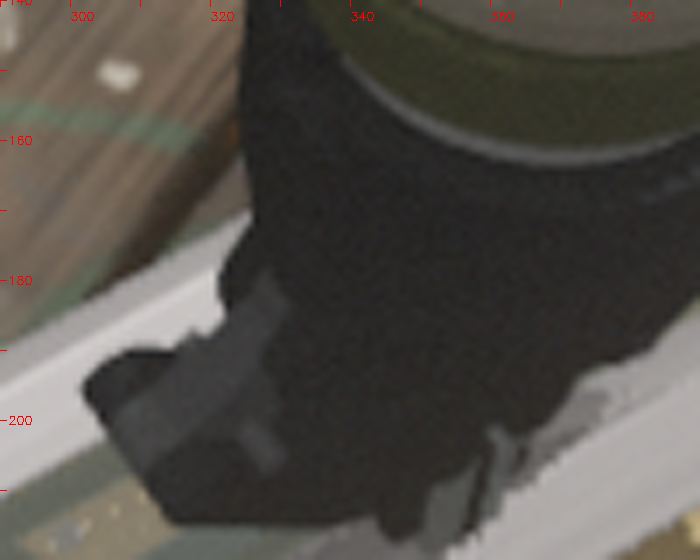

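>>> {"op": "move_arm", "data": {"commands": [[[-0.24, -0.16, -0.17], [0, 0, 0], -1], [[-0.24, -0.16, -0.19], [0, 0, 0], -1], [[-0.22, -0.15, -0.21], [0, 0, 0], -1], [[-0.17, -0.12, -0.22], [0, 0, 0], -1], [[0, 0, 0], [0, 0, 0], -1]]}}

```text
clock: 14.85
tcp_pos: [0.4232, 0.2566, 0.2298]
orientation: [0.039, -0.29, 0.956, 0.012]
wrist_force: [-0.2, -0.0, -0.6]
finger_gap: 0.0002
```

```bash
python3 -c "
from p import *
from scipy.optimize import brentq
st();snap('side','s11')
p,R,s=now(); z=(p+R[:,2]*.019)[2]*1e3
t=brentq(lambda t:59+240*np.sin(t)+11*np.cos(t)-z,-.2,1.2); print('theta',t,'edge x',113.5-240*np.cos(t)+11*np.sin(t))
from z import z
z('s11',200,60,220,160,3,'s11z')"
```

```text
clk 14.85 tip base mm [-73.8  -1.3 210.8] lean 4.7 rollerr -0.08 F base [-0.2  0.1 -0.6] gap 0.2 j [ 0.37  0.1  -0.28  1.11  0.02 -0.22]
theta 0.6421122197100858 edge x -72.1120433642171
```

View pics/s11z.png

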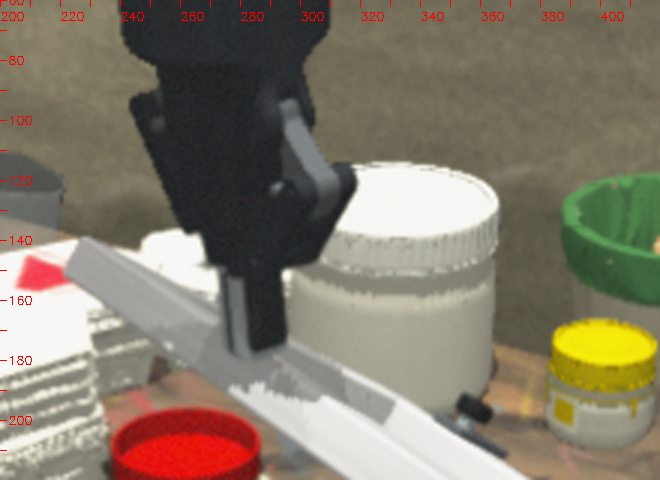

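>>> {"op": "move_arm", "data": {"commands": [[[-0.13, -0.09, -0.24], [0, 0, 0], -1], [[-0.12, -0.08, -0.24], [0, 0, 0], -1], [[-0.12, -0.08, -0.25], [0, 0, 0], -1], [[-0.11, -0.07, -0.26], [0, 0, 0], -1], [[0, 0, 0], [0, 0, 0], -1]]}}

```text
clock: 15.4
tcp_pos: [0.4045, 0.2441, 0.1905]
orientation: [0.039, -0.29, 0.956, 0.012]
wrist_force: [0.2, 0.2, -0.5]
finger_gap: -0.0
```

```bash
cat > e.py <<'E'
from p import *
from scipy.optimize import brentq
st()
p,R,s=now(); z=(p+R[:,2]*.019)[2]*1e3
t=brentq(lambda t:59+240*np.sin(t)+11*np.cos(t)-z,-.3,1.2); print('theta',t,'edge x',113.5-240*np.cos(t)+11*np.sin(t))
E
python3 -c "
import e;from h import *
snap('side','s12')
from z import z
z('s12',180,60,240,200,3,'s12z')"
```

```text
clk 15.4 tip base mm [-96.3  -1.3 171.5] lean 4.7 rollerr -0.07 F base [ 0.3  0.1 -0.5] gap -0.0 j [ 0.36  0.08 -0.4   1.01  0.02 -0.23]
theta 0.4417032931222608 edge x -98.76368538855797
```

View pics/s12z.png

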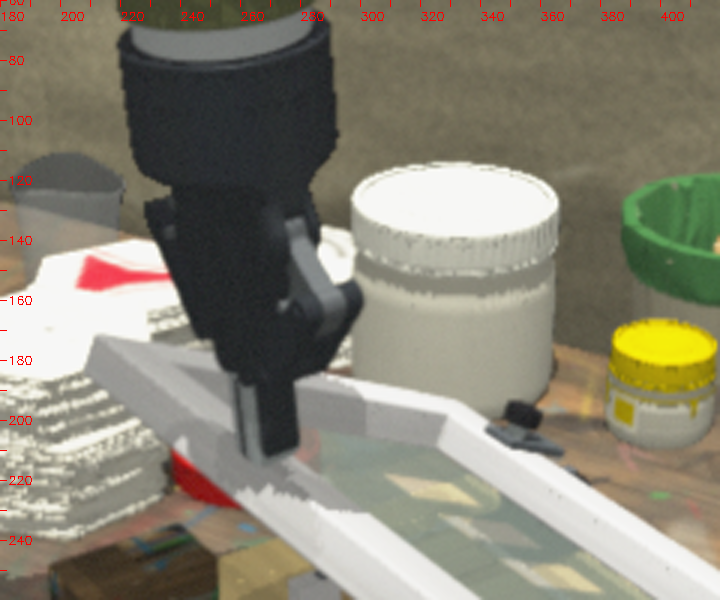

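>>> {"op": "move_arm", "data": {"commands": [[[-0.11, -0.08, -0.26], [0, 0, 0], -1], [[-0.1, -0.07, -0.27], [0, 0, 0], -1], [[-0.09, -0.06, -0.28], [0, 0, 0], -1], [[-0.07, -0.05, -0.28], [0, 0, 0], -1], [[0, 0, 0], [0, 0, 0], -1]]}}

```text
clock: 15.95
tcp_pos: [0.3884, 0.2331, 0.1457]
orientation: [0.038, -0.29, 0.956, 0.012]
wrist_force: [-0.1, 0.1, 0.5]
finger_gap: -0.0
```

```bash
python3 e.py
```

```text
clk 15.95 tip base mm [-115.8   -1.5  126.8] lean 4.6 rollerr -0.07 F base [-0.1  0.2  0.5] gap -0.0 j [ 0.35  0.08 -0.52  0.9   0.02 -0.24]
theta 0.24014814890402608 edge x -116.99634792295502
```

>>> {"op": "move_arm", "data": {"commands": [[[-0.04, -0.03, -0.28], [0, 0, 0], -1], [[-0.04, -0.02, -0.28], [0, 0, 0], -1], [[-0.03, -0.02, -0.28], [0, 0, 0], -1], [[-0.02, -0.01, -0.28], [0, 0, 0], -1], [[0, 0, 0], [0, 0, 0], -1]]}}

```text
clock: 16.45
tcp_pos: [0.3834, 0.23, 0.1009]
orientation: [0.039, -0.29, 0.956, 0.012]
wrist_force: [-0.2, -0.6, 0.2]
finger_gap: 0.0
```

```bash
python3 e.py; python3 -c "
from h import *
snap('side','s13')
from z import z
z('s13',180,150,300,230,2,'s13z')"
```

```text
clk 16.45 tip base mm [-121.7   -1.3   82. ] lean 4.6 rollerr -0.08 F base [-0.5 -0.4  0.2] gap 0.0 j [ 0.35  0.12 -0.6   0.78  0.02 -0.24]
theta 0.04994717923022214 edge x -125.65150518669493
```

View pics/s13z.png

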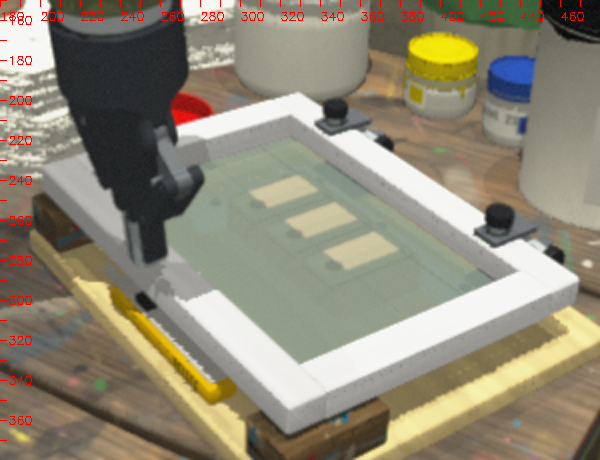

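Nearly down. Follow it the last bit, then lift off.

>>> {"op": "move_arm", "data": {"commands": [[[0, 0, -0.15], [0, 0, 0], -1], [[0, 0, -0.12], [0, 0, 0], -1], [[0, 0, -0.03], [0, 0, 0], -1], [[0, 0, 0], [0, 0, 0], -1], [[0, 0, 0], [0, 0, 0], -1]]}}

```text
clock: 17.0
tcp_pos: [0.3851, 0.2307, 0.091]
orientation: [0.04, -0.29, 0.956, 0.012]
wrist_force: [-0.3, 0.4, -0.4]
finger_gap: 0.0001
```

```bash
python3 e.py
```

```text
clk 17.0 tip base mm [-119.8   -1.7   72.1] lean 4.8 rollerr -0.08 F base [ 0.   0.5 -0.4] gap 0.1 j [ 0.35  0.13 -0.61  0.75  0.02 -0.24]
theta 0.008561364413815595 edge x -126.39703056034996
```

>>> {"op": "move_arm", "data": {"commands": [[[0, 0, -0.05], [0, 0, 0], -1], [[0, 0, -0.05], [0, 0, 0], -1], [[0, 0, 0], [0, 0, 0], -1], [[0, 0, 0], [0, 0, 0], -1]]}}

```text
clock: 17.4
tcp_pos: [0.3855, 0.2308, 0.0889]
orientation: [0.041, -0.29, 0.956, 0.012]
wrist_force: [-6.7, -2.5, 19.4]
finger_gap: -0.0002
```

```bash
python3 e.py
```

```text
clk 17.4 tip base mm [-119.4   -1.8   69.9] lean 4.9 rollerr -0.09 F base [-7.   1.6 19.4] gap -0.2 j [ 0.35  0.13 -0.62  0.74  0.02 -0.24]
theta -0.0003157747174445753 edge x -126.5034615561936
```

Resting firmly on the blocks. Lift clear and check.

>>> {"op": "move_arm", "data": {"commands": [[[0, 0, 0.3], [0, 0, 0], -1], [[-0.2, -0.1, 0.9], [0, 0, 0], -1], [[-0.5, 0.5, 0.9], [0, 0, 0], -1], [[-0.5, 0.6, 0.9], [0, 0, 0], -1], [[-0.5, 0.6, 0.9], [0, 0, 0], -1]]}}

```text
clock: 17.9
tcp_pos: [0.3162, 0.2949, 0.2444]
orientation: [0.041, -0.29, 0.956, 0.012]
wrist_force: [1.4, 1.8, -0.1]
finger_gap: -0.0004
```

>>> {"op": "move_arm", "data": {"commands": [[[-0.3, 0.9, 0.3], [0, 0, 0], -1], [[-0.3, 0.9, 0.3], [0, 0, 0], -1], [[0, 0, 0], [0, 0, 0], -1], [[0, 0, 0], [0, 0, 0], -1], [[0, 0, 0], [0, 0, 0], -1]]}}

```text
clock: 18.4
tcp_pos: [0.2927, 0.3658, 0.2661]
orientation: [0.04, -0.29, 0.956, 0.011]
wrist_force: [-0.0, 0.1, 0.4]
finger_gap: -0.0003
```

```bash
python3 -c "
from p import *
st();snap('side','s14');snap('top','t14')
from z import z
z('s14',180,180,320,230,2,'s14z');z('t14',190,170,290,230,2,'t14z')"
```

```text
clk 18.4 tip base mm [-121.8  161.9  247.2] lean 4.7 rollerr -0.06 F base [0.1 0.1 0.4] gap -0.3 j [ 0.73  0.04 -0.25  1.2  -0.01  0.14]
```

View pics/s14z.png

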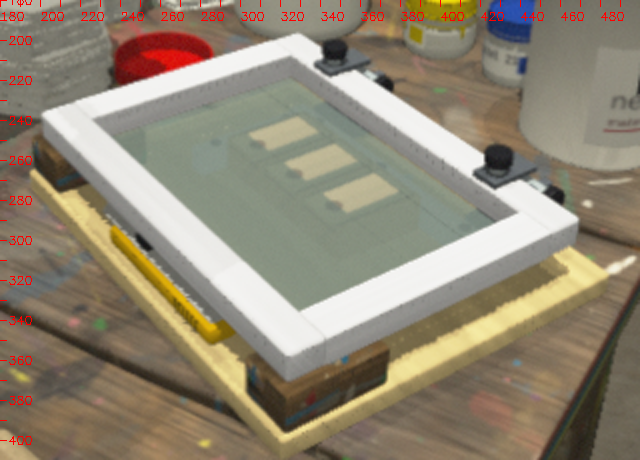

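View pics/t14z.png

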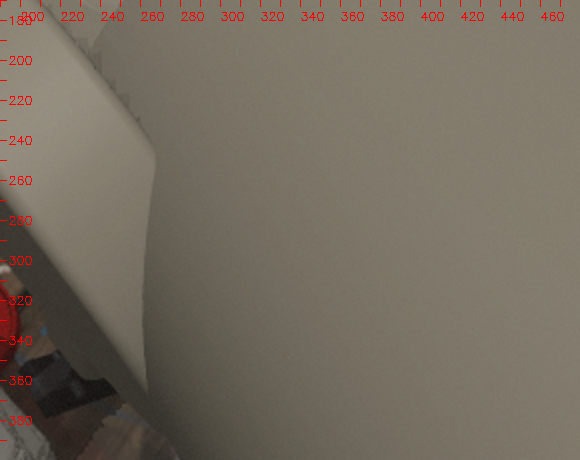

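```bash
python3 -c "
from p import *
st(); job.hand_in()"
```

```text
clk 18.5 tip base mm [-121.7  161.5  247.2] lean 4.7 rollerr 0.01 F base [ 0.1  0.  -0.8] gap -0.5 j [ 0.73  0.04 -0.25  1.2  -0.01  0.14]
the job is handed in; nothing more can be done
```

The three boxes stand in a closed, straight row against the rail and side stop, and the screen is down on its two rest blocks. I handed the job in at 18.5 s of the 72 s allowed.

**What I did:** I pushed each box back to the rail with the leaned fingertips. Then I pushed the row from the right along to the stop, feeling about 8 N at the end. Last, I followed the front bar down its arc by its outer edge, pressed it on the blocks with about 19 N, and lifted the gripper clear.

**Checks that agreed:**
- **Row, screen still up:** the thumb notches, triangulated from two views, lay at y = 62.2, 16.0 and -30.2 mm (targets 62, 16 and -30). They were 46.2 and 46.1 mm apart and at a height of 45.8 to 45.9 mm (46 expected).
- **Row, screen down:** the notches seen through the mesh were within about 1 px of where they were before.
- **Screen:** the fingertip height gave an opening angle of about 0.00 rad while pressing. The side picture afterwards shows the frame lying on the right rest block, with the left one just visible beneath it.
- **Cutter and mesh:** the cutter looks unmoved in the pictures, and the fingers stayed on the front bar.

**Checks that disagreed or failed:**
- **Row position in x:** the notches came out about 2 mm nearer the robot than they should be against the rail. I put this down to my estimate of the base pose, since the rail contact was felt by force.
- **Last top view:** the arm blocked it, so the final look rests on the side camera alone.

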